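Open the napkin dispenser with its release key

TASK

Open the napkin dispenser for refilling: take its release key (the blunt rod with the flat grip) from the tool stand, push the rod down through the slot in the dispenser's top, feel along the slot for the springy latch tab hidden inside without forcing anything that is hard, and press the tab until the front cover drops fully open. Then stand the key upright again in the hole it came from, right down on its flange, and let go. Leave the screwdrivers in the stand and do not push aside or knock over anything else on the table.

Things in the scene. Friction and masses are not known exactly. Their poses are not given: they have to be found in the camera images.
- dispenser: Countertop napkin dispenser standing fast on the table, 160 deep (x) by 220 wide (y) by 185 mm high; origin at the centre of its underside, z up, front facing -x. Black chassis, steel drop-front cover with a napkin mouth. In its top, towards the back, is the release slot; the latch tab under it can only be felt. Its plastic breaks if the key is forced against it with over 30 N.
- slot (a point): Middle of the slot's mouth in the 6 mm top. Slot 80 mm long (y), 12 mm wide (x). Inside is a hard guard plate, 36 mm below the mouth, with one unseen 28 mm gap (along y) in it; the gap's middle is anywhere from -26 to +26 mm along y. In the gap's middle, top 40 mm below the mouth, is the latch tab, 16 mm wide in y. It springs: 5 N at first, 10 N at its hard stop 13 mm down.
- cover (a joint): Angle of the steel front cover, hinged along its lower front edge: 0 closed and latched, 1.4 fully open, lying forward (175 mm out from the dispenser's front, keep that space free). Latched, it cannot be pulled open. When the tab is pressed about 8 mm down the cover drops open by itself within a second; let go, the tab springs up again but the cover stays open.
- key_grip (a point): Middle of the release key's flat black paddle grip: 34 mm wide (this x), 12 mm thick (y), 46 mm tall. Below the grip a flange 24 mm across, 5 mm thick, its underside 28 mm below this point; below that a blunt 8 mm steel rod, 75 mm long. z points up along the rod. About 90 g. It starts upright in one of the stand's holes, flange on the board; screwdrivers fill the others.
- key_tip (a point): Lowest point of the key's rod, at its round end, 103 mm below the middle of the grip. Same axes as the grip.
- stand: Wooden tool stand, fixed to the table: a top board 210 long (x) by 60 wide (y) by 30 mm thick on two end legs. Origin on the table under its centre; its upper face is 100 mm above the table. Three through holes of 13 mm diameter in a row, at x = -62, 0 and +62 mm, y = 0.
- driver0_mid (a point): Screwdriver with a round black handle, 27 mm across, 70 mm tall, standing in the stand; this point is 30 mm above the stand's top. Not to be used.
- driver1_mid (a point): A second screwdriver with a round black handle, 27 mm across, 64 mm tall, standing in the stand; this point is 30 mm above the stand's top. Not to be used.
- mug: Bystander: white mug, 80 mm across, 92 mm tall. Origin at the centre of its underside.
- sugar: Bystander: glass jar with a steel cap, 72 mm across, 110 mm tall, beside the dispenser. Origin at the centre of its underside.
- shaker: Bystander: steel salt shaker, 44 mm across, 87 mm tall, near the tool stand. Origin at the centre of its underside.
- bottle: Bystander: green glass bottle, 64 mm across, 160 mm tall. Origin at the centre of its underside.
- plant: Bystander: small plant in a clay pot, pot 96 mm across and 90 mm tall, plant to about 190 mm. Origin at the centre of its underside.
- spoon: Bystander: steel spoon lying on the table, 170 mm long. Origin at the handle's middle.

How it is judged:
By the outcome, as a careful person would: the job done as asked, in the order asked, and still so for the second after the job is handed in, with the robot touching nothing.
It also fails if it takes over 64 s, if anything falls off the work surface, if the arm or the gripper's body presses on something with over 40 N, if the wrist force passes 120 N, or if a joint passes its speed limit or range.

ROBOT

A 7-joint arm with a two-finger parallel gripper is mounted at the origin on the work surface. World frame = base frame: x ahead of the robot, y to its left, z up, the work surface at z = 0. Lengths are in m, angles in rad, forces in N, time in s.
With the tool pointing down it reaches from about 0.35 to 0.9 m from the base axis. Payload 7.2 kg.
Tool frame: the origin (TCP) lies at the very end of the fingers, on their centre line; the grasp point (between the pads) lies 19 mm behind it (ctrl.grip_depth is the distance from the TCP to the grasp point, in m); z points along the fingers, y is the direction in which the jaws open and shut (so a half turn about z gives the same grasp; the last joint's range is limited). The gripper opens to 85 mm and grips with 20 to 120 N. Pads are 22 mm wide; open, the fingers measure 114 mm over their backs; the gripper's body (76 mm by 85 mm) begins 54 mm behind the grasp point. The pads swing forward as they close: fully open they stand 13 mm farther back than shut.
Start: joints at [1.101, 0.411, -0.013, 1.596, 0.006, 1.134, -0.082], TCP at [0.244, -0.575, 0.231] pointing down, gripper open.
Joint ranges: [-2.95, 2.95], [-0.29, 1.99], [-1.47, 1.44], [0.14, 2.54], [-1.03, 4.17], [0.13, 1.85], [-2.86, 2.86]. Speed limits (rad/s): [2.39, 2.39, 3.01, 3.01, 3.14, 3.14, 3.14].

INTERFACE

Orientations are given as a 3x3 rotation matrix whose columns are the frame's x, y, z axes.
In Python, from bench import ctrl, cams gives the robot as it stands.
- The arm moves only by the shell command python3 -m crank 'ROWS' [FORCE]. ROWS is JSON, a list of rows, each a list of 5 numbers: the shift along the tool's x, y, z in m, then the turn about the tool's z in degrees, then the closure, from -1 (fully open) to 1 (shut), so that 0 is half open. A call has exactly 8 rows; each row shifts and turns the pose as measured when the row begins, along the tool's axes as they then stand; what a row does not reach is not made up. A row lasts 1/12 s, in which the tool goes at most 41.7 mm and 7.16 degrees, less where a joint would pass 70% of its speed; a pose out of reach is approached as far as the arm can. A call with a gripper value outside its range is refused whole. The fingers move at their own pace and stop on an object; FORCE is the grip in N (left out, the last holds). Time passes only in rows, so rows that do not move let the fingers close, or fill a call up. It gives the time, the measured TCP pose, the force and the opening at its end, in the units of the state.
- ctrl.get_state(): the state, without advancing time (a new reading comes with each control period).
- cams.camera(name): name is "scene" or "top" or "wrist"; returns a dict with "image" (420x560x3 uint8, red, green, blue), "fovy" (degrees; the focal length in pixels is half the picture's height over the tangent of half this angle, whatever the lens; pixels are square), "cx", "cy" (the principal point, pixels), "rvec" (rotation vector, rad) and "tvec" (3), from world to camera coordinates, as OpenCV has them; the wrist camera has in their place "hand_eye" (4x4, takes a point from camera to tool coordinates, whose origin is the TCP and whose axes are the flange's). Camera axes: x right, y down, z forward; pixel columns grow to the right and rows downward; lengths in m; the calibration is good to about 2 mm. A picture is of the moment at which its call begins: read the wrist's pose just before it. There is no depth.
- ctrl.hand_in(): hands the job in, once; it reports no verdict.
The state is a dict: "time_s": time; "joint_pos": joint angles; "joint_velocities": joint speeds; "tau": joint torques, N m; "ee_pos": TCP position; "tcp_rot": TCP orientation; "force": force on the tool from outside, world axes, zero at the start; "moment": the same for the moment, N m; "grip_width": finger opening in m.
Only numpy, scipy, OpenCV 4.12 (cv2) and the standard library are available. Lean on these libraries where they do the work, as an engineer would, in place of code of your own. Each camera call takes 0.05 s, during which the arm holds its last target.

## Working session

There is one attempt and no reset: what is moved stays moved. The work goes in short steps, Python scripts to look and compute and a shell command to move; the robot and the scene stay as the last step left them, time stands still between calls to the robot, and variables do not carry over. Pictures are saved under pics/ and viewed, and the job is handed in when it is done.

```bash
ls; mkdir -p pics; python3 - <<'E'
from bench import ctrl,cams
import cv2,numpy as np
s=ctrl.get_state()
for k,v in s.items(): print(k,np.round(v,4).tolist())
print(ctrl.grip_depth)
for n in ["scene","top","wrist"]:
    c=cams.camera(n); cv2.imwrite(f"pics/{n}0.png",c["image"][:,:,::-1])
    print(n,{k:np.round(v,4).tolist() for k,v in c.items() if k!="image"})
E
```

```text
pics
time_s 0.0
joint_pos [1.1008, 0.4119, -0.0127, 1.597, 0.0056, 1.1343, -0.0822]
joint_velocities [0.0, -0.0012, -0.0016, -0.0009, 0.0007, 0.0016, 0.0]
tau [-0.0, -60.0635, 0.6822, -29.9412, 0.0138, 0.0105, 0.0]
ee_pos [0.2442, -0.5748, 0.2305]
tcp_rot [[0.9203, 0.3911, -0.0007], [0.3911, -0.9203, 0.0014], [-0.0001, -0.0016, -1.0]]
force [1.1434, -0.7609, -0.6358]
moment [0.0231, -0.0173, -0.0214]
grip_width 0.0854
0.0187
scene {'fovy': 56.4293, 'cx': 271.2714, 'cy': 214.2072, 'rvec': [1.7436, 1.6709, -0.7704], 'tvec': [-0.0042, -0.2565, 1.3974]}
top {'fovy': 48.3049, 'cx': 276.295, 'cy': 208.4222, 'rvec': [2.0937, -2.1412, 0.2096], 'tvec': [0.0126, 0.5905, 1.2045]}
wrist {'fovy': 64.4108, 'cx': 285.1541, 'cy': 209.0459, 'hand_eye': [[-0.0008, -0.9498, -0.3129, 0.0804], [1.0, -0.0006, -0.0006, 0.0006], [0.0004, -0.3129, 0.9498, -0.1431], [0.0, 0.0, 0.0, 1.0]]}
```

View pics/scene0.png

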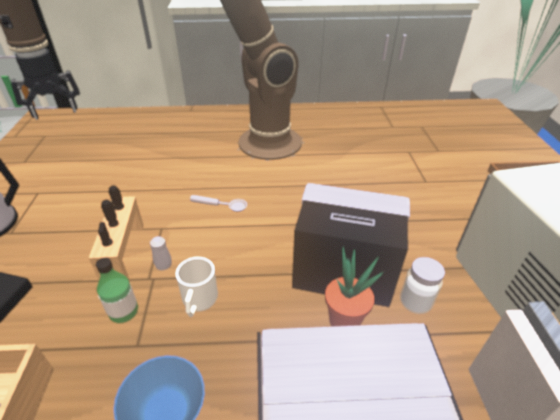

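View pics/top0.png

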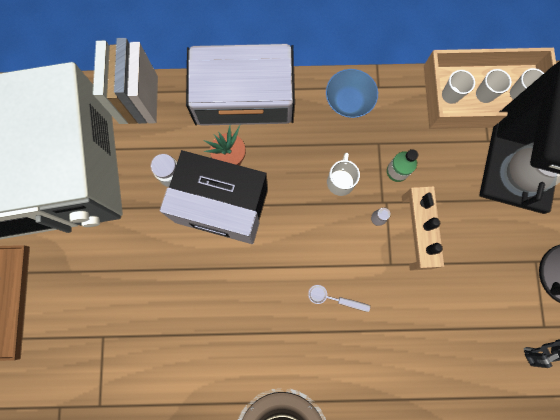

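View pics/wrist0.png

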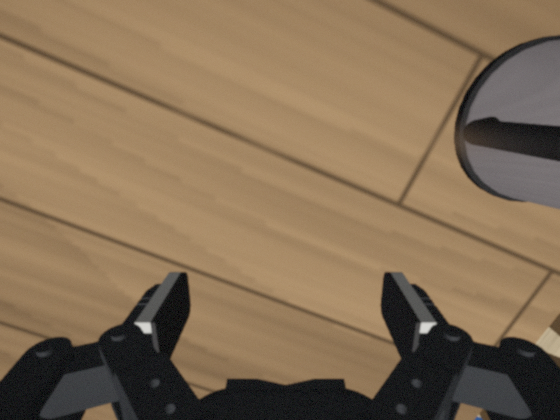

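The scene shows the stand at scene px (117,225) and top px (427,228), with the dispenser at top px (215,196) and its slot at (217,184). I'll zoom in to tell the key from the drivers.

```bash
cat > h.py <<'E'
from bench import ctrl,cams
import cv2,numpy as np
def rays(c,uv,st=None):
    uv=np.atleast_2d(np.float64(uv)); h=c["image"].shape[0]
    f=h/2/np.tan(np.radians(c["fovy"])/2)
    d=np.c_[(uv[:,0]-c["cx"])/f,(uv[:,1]-c["cy"])/f,np.ones(len(uv))]
    if "rvec" in c:
        R=cv2.Rodrigues(np.float64(c["rvec"]))[0]; return -R.T@np.float64(c["tvec"]), d@R
    H=np.array(c["hand_eye"]); R=np.array(st["tcp_rot"]); 
    return np.array(st["ee_pos"])+R@H[:3,3], d@(R@H[:3,:3]).T
def onplane(c,uv,z,st=None):
    o,d=rays(c,uv,st); return o+d*((z-o[2])/d[:,2])[:,None]
def proj(c,P,st=None):
    P=np.atleast_2d(np.float64(P)); h=c["image"].shape[0]; f=h/2/np.tan(np.radians(c["fovy"])/2)
    if "rvec" in c: X=P@cv2.Rodrigues(np.float64(c["rvec"]))[0].T+np.float64(c["tvec"])
    else:
        H=np.array(c["hand_eye"]); R=np.array(st["tcp_rot"]); o=np.array(st["ee_pos"])
        X=(((P-o)@R)-H[:3,3])@H[:3,:3]
    return np.c_[f*X[:,0]/X[:,2]+c["cx"],f*X[:,1]/X[:,2]+c["cy"]]
def crop(img,x0,x1,y0,y1,k,name):
    cv2.imwrite(name,cv2.resize(np.ascontiguousarray(img[y0:y1,x0:x1,::-1]),None,fx=k,fy=k,interpolation=cv2.INTER_CUBIC))
E
python3 - <<'E'
import cv2,numpy as np
a=cv2.imread("pics/top0.png")[175:285,370:470]; b=cv2.imread("pics/scene0.png")[175:285,80:180]
cv2.imwrite("pics/z0.png",np.hstack([cv2.resize(a,(400,440),interpolation=2),cv2.resize(b,(400,440),interpolation=2)]))
a=cv2.imread("pics/top0.png")[140:250,150:280]
cv2.imwrite("pics/z1.png",cv2.resize(a,None,fx=5,fy=5,interpolation=2))
E
```

```text
(no output)
```

View pics/z0.png

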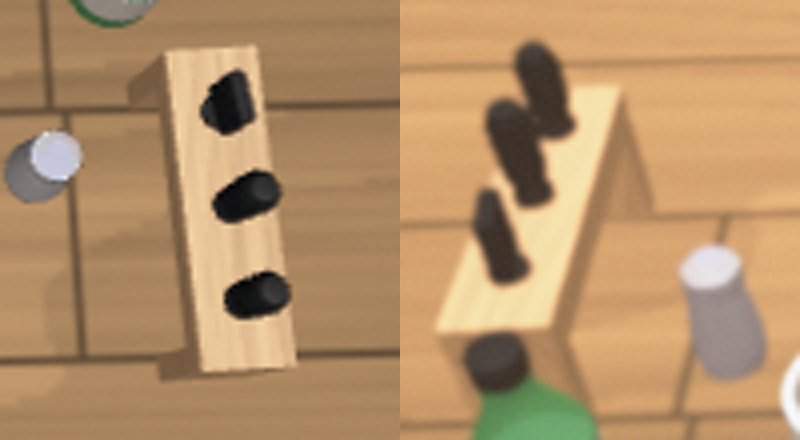

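View pics/z1.png

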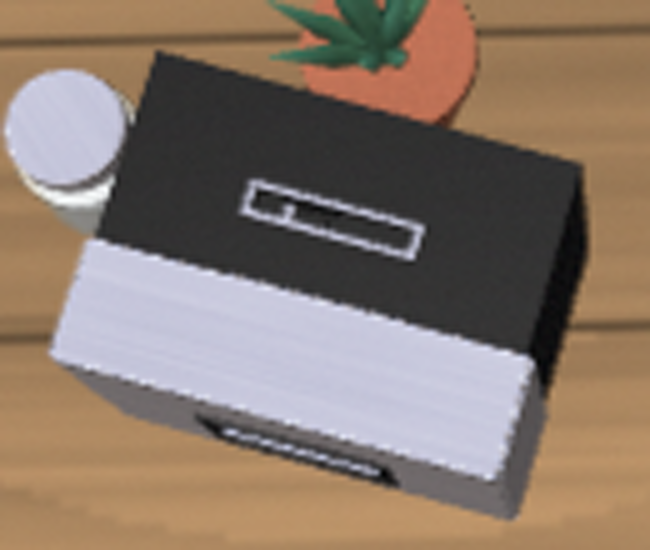

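```bash
python3 - <<'E'
from h import *
c=cams.camera("top"); sc=cams.camera("scene")
q=np.array([[163,50],[257,45],[297,366],[203,372]])/4+[370,175]
P=onplane(c,q,0.1); print(P[:,:2].round(4)); ctr=P.mean(0); 
ax=(P[0]+P[1]-P[2]-P[3])[:2]; L=np.linalg.norm(ax)/2; ax/=np.linalg.norm(ax); print("stand",ctr,L,np.degrees(np.arctan2(ax[1],ax[0])))
for k in(-.062,0,.062): print("hole",(ctr[:2]+k*ax).round(4))
kp=np.r_[ctr[:2]+.062*ax,0]
for z in(.1,.105,.151): print(proj(c,kp+[0,0,z]),(proj(c,kp+[0,0,z])-[370,175])*4, (proj(sc,kp+[0,0,z])-[80,175])*4)
q=np.array([[248,180],[425,226],[415,260],[240,213]])/5+[150,140]
P=onplane(c,q,.185); print(P[:,:2].round(4)); print("slot",P.mean(0)); a=(P[0]+P[3]-P[1]-P[2])[:2]; print(np.linalg.norm(a)/2,np.degrees(np.arctan2(a[1],a[0])))
q=np.array([[155,50],[583,165],[500,482],[50,357]])/5+[150,140]
P=onplane(c,q,.185); print(P[:,:2].round(4));a=(P[0]+P[3]-P[1]-P[2])[:2]; print("disp",P.mean(0),np.degrees(np.arctan2(a[1],a[0])))
print("bottle",onplane(c,[[411,155]],.16),"shaker",onplane(c,[[384,214]],.087),"mug",onplane(c,[[344,173]],.092),"plant",onplane(c,[[229,150]],.09),"sugar",onplane(c,[[163,166]],.11))
E
```

```text
[[ 0.6303 -0.3551]
 [ 0.6323 -0.4171]
 [ 0.4221 -0.424 ]
 [ 0.4197 -0.364 ]]
stand [ 0.52611875 -0.39006248  0.1       ] 0.21056857781017882 2.137978201805308
hole [ 0.4642 -0.3924]
hole [ 0.5261 -0.3901]
hole [ 0.5881 -0.3877]
[[424.50305696 202.95376724]] [[218.01222782 111.81506897]] [[107.07671789 269.74569391]]
[[425.09535622 202.55459855]] [[220.38142488 110.21839418]] [[104.57109096 263.38117588]]
[[430.7769052  198.72562789]] [[243.10762079  94.90251158]] [[ 80.60846293 202.51394272]]
[[0.6508 0.1861]
 [0.6255 0.0993]
 [0.6085 0.1042]
 [0.6341 0.1899]]
slot [0.6297296  0.14488383 0.185     ]
0.0899059157430561 73.56763024170796
[[0.7187 0.233 ]
 [0.6546 0.0214]
 [0.4985 0.064 ]
 [0.5643 0.2811]]
disp [0.60901795 0.14988497 0.185     ] 73.14032939444294
bottle [[ 0.70046546 -0.34451308  0.16      ]] shaker [[ 0.56353767 -0.28318177  0.087     ]] mug [[ 0.67599201 -0.18302966  0.092     ]] plant [[0.7477868  0.12329622 0.09      ]] sugar [[0.70098626 0.29523147 0.11      ]]
```

The key is the standing piece furthest in +x: the flat paddle at top px ~(425,202), roughly at (0.588,-0.388). I'll move over there for a wrist view.

```bash
python3 -m crank '[[0.04,-0.004,-0.004,0,-1],[0.04,-0.004,-0.004,0,-1],[0.04,-0.004,-0.004,0,-1],[0.04,-0.004,-0.004,0,-1],[0.04,-0.004,-0.004,0,-1],[0.04,-0.004,-0.004,0,-1],[0.04,-0.004,-0.004,0,-1],[0.04,-0.004,-0.004,0,-1]]'
```

```text
time_s: 0.92
ee_pos: [0.5239, -0.4259, 0.2606]
tcp_rot: [[0.93, 0.368, -0.009], [0.368, -0.93, -0.002], [-0.009, -0.002, -1.0]]
force: [0.8, -0.8, 0.6]
grip_width: 0.0854
```

```bash
python3 -m crank '[[0.03,-0.005,0,0,-1],[0.03,-0.005,0,0,-1],[0.012,-0.001,0,0,-1],[0,0,0,0,-1],[0,0,0,0,-1],[0,0,0,0,-1],[0,0,0,0,-1],[0,0,0,0,-1]]'; python3 - <<'E'
from h import *
s=ctrl.get_state(); c=cams.camera("wrist"); cv2.imwrite("pics/w1.png",c["image"][:,:,::-1]); print(s["ee_pos"],s["tcp_rot"])
E
```

```text
time_s: 1.58
ee_pos: [0.5956, -0.3798, 0.2585]
tcp_rot: [[0.926, 0.378, -0.008], [0.379, -0.926, 0.002], [-0.006, -0.005, -1.0]]
force: [1.0, 0.4, 0.2]
grip_width: 0.085
[ 0.59564533 -0.37978488  0.25853897] [[ 0.92557306  0.37848905 -0.00778172]
 [ 0.37851664 -0.9255914   0.00238955]
 [-0.00629827 -0.00515721 -0.99996687]]
```

View pics/w1.png

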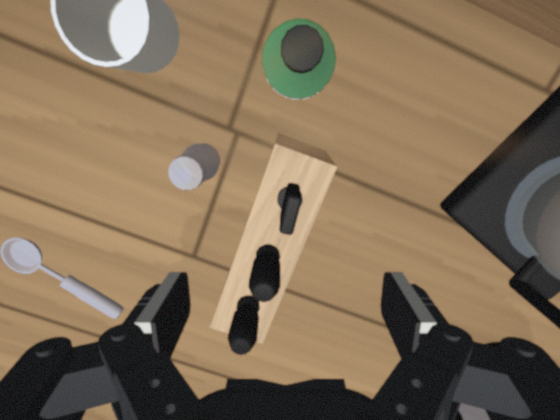

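```bash
python3 - <<'E'
import cv2
a=cv2.imread("pics/w1.png")[160:250,250:340]
cv2.imwrite("pics/z2.png",cv2.resize(a,None,fx=6,fy=6,interpolation=2))
E
```

```text
(no output)
```

View pics/z2.png

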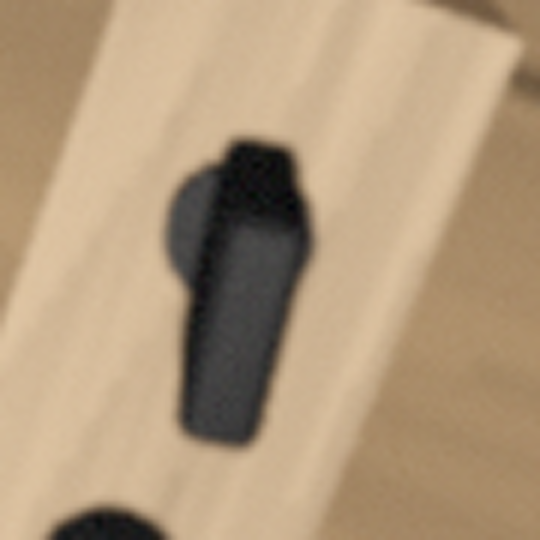

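```bash
python3 - <<'E'
from h import *
s=ctrl.get_state(); c=cams.camera("wrist")
q=np.array([[235,218],[305,225],[255,442],[183,435]])/6+[250,160]
P=onplane(c,q,.151,s); ctr=P.mean(0); a=(P[0]+P[1]-P[2]-P[3])[:2]/2; b=(P[0]+P[3]-P[1]-P[2])[:2]/2
print(P[:,:2].round(4),"key",ctr.round(4),"len",np.linalg.norm(a),np.linalg.norm(b),"yaw",np.degrees(np.arctan2(a[1],a[0])))
# side stand holes from wrist view: corners of board's far edge
print("board far corners",onplane(c,[[279,146],[336,165]],.1,s))
R=np.array(s["tcp_rot"]); print("tool yaw",np.degrees(np.arctan2(R[1,0],R[0,0])), "shift tool",R.T@(np.r_[ctr[:2],.151]-s["ee_pos"]))
E
```

```text
[[ 0.6035 -0.3802]
 [ 0.6061 -0.389 ]
 [ 0.5753 -0.3947]
 [ 0.5726 -0.3853]] key [ 0.5894 -0.3873  0.151 ] len 0.031310957208341 0.009485839261662372 yaw 9.96708782104496
board far corners [[ 0.62971643 -0.35987048  0.1       ]
 [ 0.63339553 -0.41439146  0.1       ]]
tool yaw 22.200100893317536 shift tool [-0.00749331  0.0047809   0.10768957]
```

```bash
python3 -m crank '[[-0.0075,0.005,0.02,6,-0.3],[0,0,0.02,6,-0.3],[0,0,0.01,0,-0.3],[0,0,0,0,-0.3],[0,0,0,0,-0.3],[0,0,0,0,-0.3],[0,0,0,0,-0.3],[0,0,0,0,-0.3]]'; cat >> h.py <<'E'
def rel(x,y,z=None):
    s=ctrl.get_state(); R=np.array(s["tcp_rot"]); p=np.array(s["ee_pos"])
    print("t",s["time_s"],"pos",p.round(4),"yaw",np.degrees(np.arctan2(R[1,0],R[0,0])).round(2),"tilt",R[:2,2].round(4),"shift",(R.T@(np.array([x,y,p[2] if z is None else z])-p)).round(4),"F",np.round(s["force"],1),"M",np.round(s["moment"],2),"w",round(s["grip_width"],4))
    return s
E
python3 -c "
from h import *
rel(.589,-.3875,.112)"
```

```text
time_s: 2.35
ee_pos: [0.5883, -0.3924, 0.2124]
tcp_rot: [[0.985, 0.174, -0.002], [0.174, -0.985, -0.002], [-0.003, 0.001, -1.0]]
force: [-0.3, -0.6, 1.0]
grip_width: 0.0557
t 2.35 pos [ 0.5883 -0.3924  0.2124] yaw 10.05 tilt [-0.0024 -0.0019] shift [ 0.0018 -0.0048  0.1003] F [-0.3 -0.6  1. ] M [-0.01  0.08  0.01] w 0.0557
```

```bash
python3 -m crank '[[0.002,-0.005,0,0,-0.3],[0,0,0,0,-0.3],[0,0,0,0,-0.3],[0,0,0,0,-0.3],[0,0,0,0,-0.3],[0,0,0,0,-0.3],[0,0,0,0,-0.3],[0,0,0,0,-0.3]]';python3 - <<'E'
from h import *
s=rel(.589,-.3875,.112); c=cams.camera("wrist"); crop(c["image"],200,400,200,400,3,"pics/w2.png")
E
```

```text
time_s: 3.02
ee_pos: [0.591, -0.3861, 0.215]
tcp_rot: [[0.984, 0.178, 0.001], [0.178, -0.984, -0.003], [0.001, 0.004, -1.0]]
force: [0.5, 0.1, -0.4]
grip_width: 0.0555
t 3.0167 pos [ 0.591  -0.3861  0.215 ] yaw 10.23 tilt [ 0.0012 -0.0034] shift [-0.0023  0.0006  0.103 ] F [ 0.5  0.1 -0.4] M [-0.03 -0.03 -0.02] w 0.0555
```

View pics/w2.png

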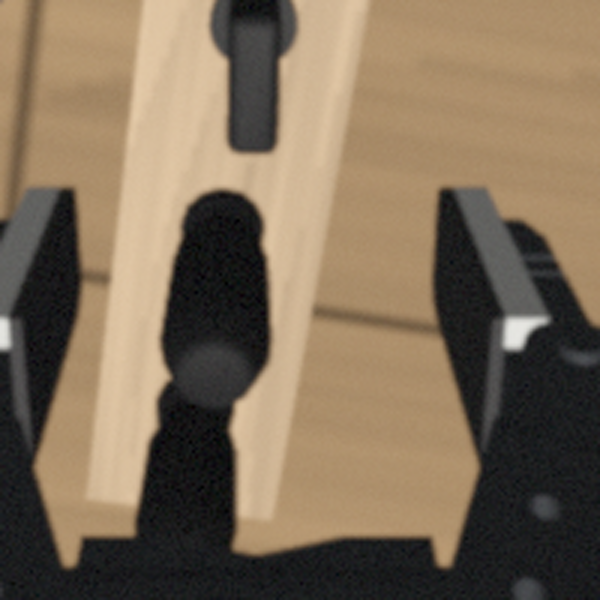

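```bash
python3 - <<'E'
from h import *
s=ctrl.get_state(); c=cams.camera("wrist")
q=np.array([[230,20],[280,20],[275,152],[229,152]])/3+200
P=onplane(c,q,.151,s); print(P.round(4),P.mean(0)); m=P.mean(0); rel(m[0],m[1],.112)
for i in range(3):
  cams.camera("top"); rel(m[0],m[1],.112)
E
```

```text
[[ 0.6039 -0.3788  0.151 ]
 [ 0.6058 -0.3895  0.151 ]
 [ 0.5746 -0.3942  0.151 ]
 [ 0.5728 -0.3839  0.151 ]] [ 0.58925406 -0.38663605  0.151     ]
t 3.1167 pos [ 0.591  -0.3862  0.215 ] yaw 10.23 tilt [ 0.0011 -0.0034] shift [-0.0019 -0.0002  0.103 ] F [-0.4  0.3  0. ] M [-0.02  0.05 -0.06] w 0.0556
t 3.1667 pos [ 0.591  -0.3862  0.2149] yaw 10.23 tilt [ 0.0011 -0.0034] shift [-0.0019 -0.0002  0.1029] F [-0.1  0.4  0.2] M [-0.   -0.05  0.01] w 0.0557
t 3.2167 pos [ 0.591  -0.3862  0.215 ] yaw 10.23 tilt [ 0.0011 -0.0034] shift [-0.0019 -0.0002  0.103 ] F [0.5 0.3 0. ] M [ 0.06 -0.05 -0.05] w 0.0555
t 3.2667 pos [ 0.591  -0.3861  0.215 ] yaw 10.23 tilt [ 0.0012 -0.0034] shift [-0.0019 -0.0002  0.103 ] F [-0.8  0.3  0.4] M [-0.05 -0.03 -0.02] w 0.0555
```

```bash
python3 -m crank '[[-0.002,0,0.02,0,-0.3],[0,0,0.025,0,-0.3],[0,0,0.025,0,-0.3],[0,0,0.01,0,-0.3],[0,0,0,0,-0.3],[0,0,0,0,-0.3],[0,0,0,0,-0.3],[0,0,0,0,-0.3]]';python3 - <<'E'
from h import *
s=rel(.5893,-.3867,.112); c=cams.camera("wrist"); crop(c["image"],200,400,200,400,3,"pics/w3.png")
E
```

```text
time_s: 3.93
ee_pos: [0.5913, -0.3882, 0.1367]
tcp_rot: [[0.984, 0.177, 0.007], [0.177, -0.984, -0.006], [0.005, 0.008, -1.0]]
force: [0.8, -0.1, -0.6]
grip_width: 0.0556
t 3.9333 pos [ 0.5913 -0.3882  0.1367] yaw 10.21 tilt [ 0.0066 -0.0065] shift [-0.0018 -0.002   0.0247] F [ 0.8 -0.1 -0.6] M [-0.05  0.04 -0.01] w 0.0556
```

View pics/w3.png

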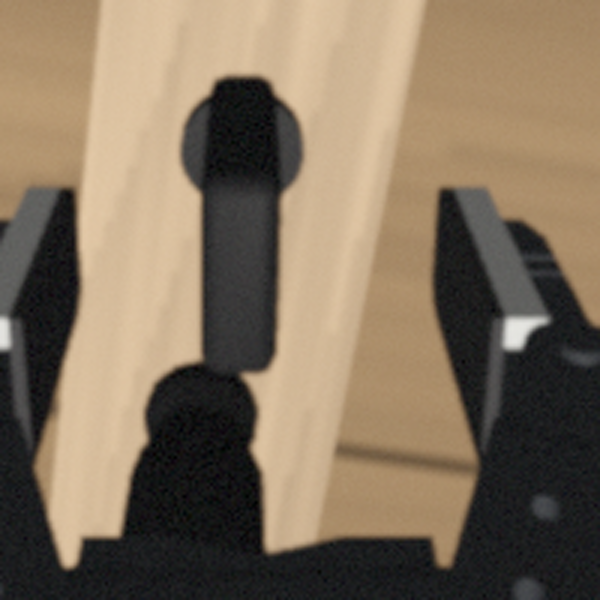

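```bash
python3 -m crank '[[-0.002,-0.002,0.012,0,-0.3],[0,0,0.011,0,-0.3],[0,0,0,0,-0.3],[0,0,0,0,-0.3],[0,0,0,0,-0.3],[0,0,0,0,-0.3],[0,0,0,0,-0.3],[0,0,0,0,-0.3]]' 40;python3 - <<'E'
from h import *
s=rel(.5893,-.3867,.112); c=cams.camera("wrist"); crop(c["image"],200,400,200,400,3,"pics/w4.png")
E
```

```text
time_s: 4.65
ee_pos: [0.5903, -0.3874, 0.1144]
tcp_rot: [[0.984, 0.177, 0.011], [0.177, -0.984, -0.009], [0.009, 0.011, -1.0]]
force: [-0.2, -0.2, -1.0]
grip_width: 0.0557
t 4.65 pos [ 0.5903 -0.3874  0.1144] yaw 10.22 tilt [ 0.0107 -0.0089] shift [-0.0008 -0.0009  0.0024] F [-0.2 -0.2 -1. ] M [ 0.03  0.07 -0.01] w 0.0557
```

View pics/w4.png

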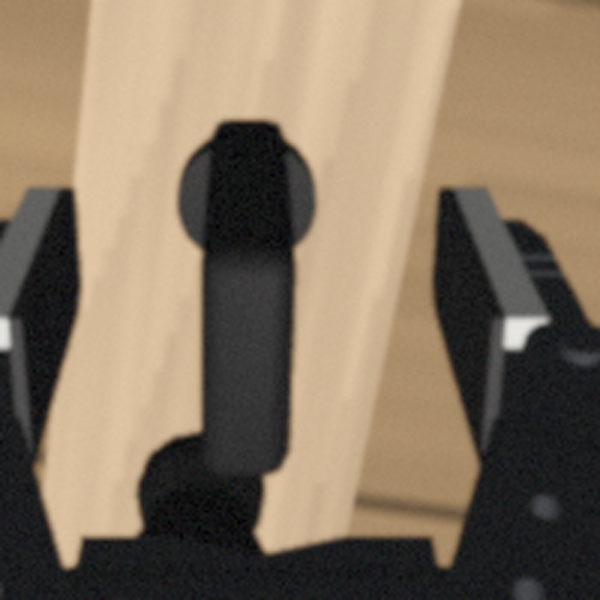

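```bash
python3 -m crank '[[0,-0.001,0.002,0,-0.3],[0,0,0,0,0.3],[0,0,0,0,1],[0,0,0,0,1],[0,0,0,0,1],[0,0,0,0,1],[0,0,0,0,1],[0,0,0,0,1]]' 70;python3 - <<'E'
from h import *
s=rel(.5893,-.3867,.112); c=cams.camera("wrist"); crop(c["image"],200,400,200,400,3,"pics/w5.png")
E
```

```text
time_s: 5.37
ee_pos: [0.5904, -0.3866, 0.1129]
tcp_rot: [[0.984, 0.177, 0.012], [0.177, -0.984, -0.01], [0.01, 0.011, -1.0]]
force: [0.1, -0.8, 0.3]
grip_width: 0.0112
t 5.3667 pos [ 0.5904 -0.3866  0.1129] yaw 10.21 tilt [ 0.0117 -0.0095] shift [-0.0012 -0.0001  0.0009] F [ 0.1 -0.8  0.3] M [-0.02 -0.03 -0.01] w 0.0112
```

View pics/w5.png

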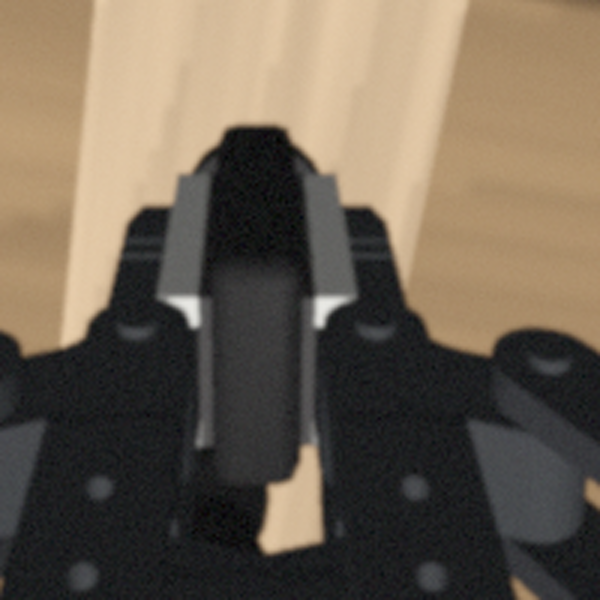

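```bash
python3 -m crank '[[0,0,-0.015,0,1],[0,0,-0.03,0,1],[0,0,-0.035,0,1],[0,0,-0.035,0,1],[0,0,-0.035,0,1],[0,0,-0.035,0,1],[0,0,-0.01,0,1],[0,0,0,0,1]]' ;python3 - <<'E'
from h import *
s=rel(.6297,.145,.3); c=cams.camera("wrist"); cv2.imwrite("pics/w6.png",c["image"][:,:,::-1])
c=cams.camera("scene"); crop(c["image"],60,260,60,260,3,"pics/s6.png")
E
```

```text
time_s: 6.08
ee_pos: [0.5886, -0.3844, 0.3129]
tcp_rot: [[0.984, 0.178, 0.011], [0.178, -0.984, -0.008], [0.009, 0.01, -1.0]]
force: [0.1, -0.7, -1.2]
grip_width: 0.011
t 6.0833 pos [ 0.5886 -0.3844  0.3129] yaw 10.25 tilt [ 0.0111 -0.0083] shift [ 0.1346 -0.5137  0.0089] F [ 0.1 -0.7 -1.2] M [ 0.03 -0.06 -0.04] w 0.011
```

View pics/w6.png

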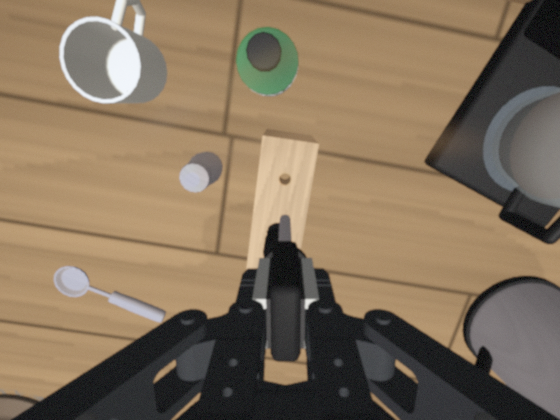

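View pics/s6.png

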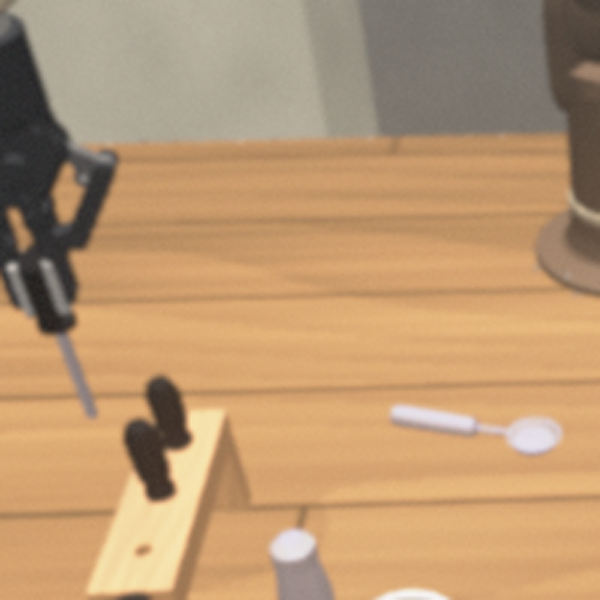

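The key is held and its rod hangs straight. The tip is at wrist px (285,217) and the empty hole is at wrist px (285,179). I'll record both.

```bash
python3 - <<'E'
from h import *
s=ctrl.get_state(); c=cams.camera("wrist"); t=cams.camera("top")
im=c["image"]; g=im[165:195,270:300].astype(int).sum(2); m=(g<g.max()*.62).astype(np.uint8)
n,l,st,ce=cv2.connectedComponentsWithStats(m); print(st[1:],ce[1:]+[270,165])
print("hole wrist",onplane(c,[[285,179]],.1,s))
crop(t["image"],390,470,170,250,7,"pics/t6.png"); crop(im,250,320,160,240,7,"pics/w6z.png")
o,d=rays(c,[[285,217]],s); R=np.array(s["tcp_rot"]); p=np.array(s["ee_pos"])
ot=R.T@(o-p); dt=R.T@d[0]; k=(.088-ot[2])/dt[2]; print("tip tool",ot+k*dt)
E
```

```text
[[11 12 10  7 49]] [[285.36734694 180.10204082]]
hole wrist [[ 0.58825117 -0.38601071  0.1       ]]
tip tool [-0.00178658  0.00026294  0.088     ]
```

View pics/w6z.png

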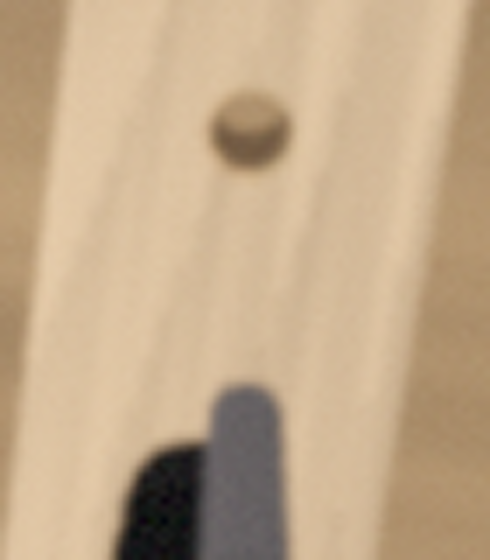

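View pics/t6.png

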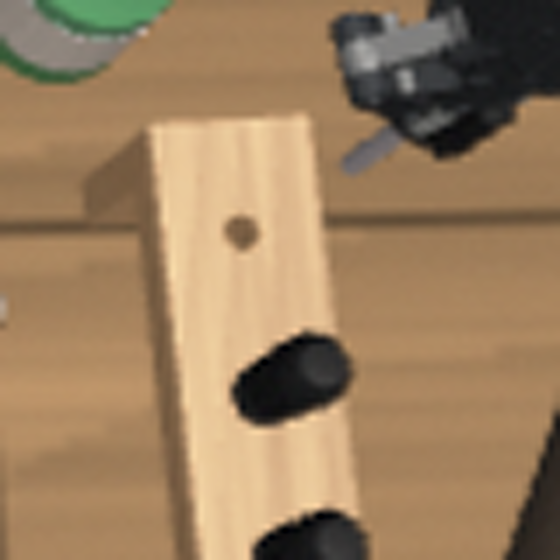

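```bash
python3 -m crank '[[0.01,-0.02,0,0,1],[0.01,-0.035,0,0,1],[0.01,-0.04,0,0,1],[0.01,-0.04,0,0,1],[0.01,-0.04,0,0,1],[0.01,-0.04,0,0,1],[0.01,-0.04,0,0,1],[0.01,-0.04,0,0,1]]' ;python3 -c "
from h import *
rel(.6297,.145,.3)"
```

```text
time_s: 6.95
ee_pos: [0.6054, -0.0848, 0.2844]
tcp_rot: [[0.987, 0.157, -0.027], [0.157, -0.988, -0.003], [-0.027, -0.001, -1.0]]
force: [0.3, -1.0, -1.5]
grip_width: 0.0113
t 6.95 pos [ 0.6054 -0.0848  0.2844] yaw 9.06 tilt [-0.027  -0.0033] shift [ 0.0597 -0.2231 -0.017 ] F [ 0.3 -1.  -1.5] M [ 0.05 -0.1  -0.04] w 0.0113
```

```bash
python3 -m crank '[[0.01,-0.03,-0.012,0,1],[0.01,-0.03,-0.01,0,1],[0.01,-0.03,-0.005,0,1],[0,-0.025,0,4,1],[0,-0.01,0,6,1],[0,0,0,6,1],[0,0,0,6,1],[0,0,0,4,1]]' ;python3 -c "
from h import *
rel(.6297,.145,.3)"
```

```text
time_s: 7.62
ee_pos: [0.6078, 0.0668, 0.2923]
tcp_rot: [[0.956, -0.287, -0.058], [-0.288, -0.958, 0.001], [-0.056, 0.015, -0.998]]
force: [0.9, 0.0, -1.3]
grip_width: 0.0115
t 7.6167 pos [0.6078 0.0668 0.2923] yaw -16.76 tilt [-0.0582  0.0014] shift [-0.002  -0.081  -0.0088] F [ 0.9  0.  -1.3] M [ 0.01 -0.03 -0.01] w 0.0115
```

```bash
python3 -m crank '[[0,-0.01,-0.003,0,1],[0,-0.015,-0.003,0,1],[0,-0.015,-0.003,0,1],[0,-0.015,0,0,1],[0,-0.015,0,0,1],[0,-0.006,0,0,1],[0,0,0,0,1],[0,0,0,0,1]]' ;python3 -c "
from h import *
rel(.6297,.145,.3)"
```

```text
time_s: 8.28
ee_pos: [0.6288, 0.1478, 0.2906]
tcp_rot: [[0.957, -0.279, -0.073], [-0.28, -0.96, -0.001], [-0.07, 0.021, -0.997]]
force: [-0.1, 0.4, -0.4]
grip_width: 0.0112
t 8.2833 pos [0.6288 0.1478 0.2906] yaw -16.29 tilt [-0.0735 -0.0009] shift [ 0.001   0.0027 -0.0095] F [-0.1  0.4 -0.4] M [ 0.01 -0.07  0.05] w 0.0112
```

```bash
python3 -m crank '[[0,0,0,0,1],[0,0,0,0,1],[0,0,0,0,1],[0,0,0,0,1],[0,0,0,0,1],[0,0,0,0,1],[0,0,0,0,1],[0,0,0,0,1]]' ;python3 -c "
from h import *
rel(.6297,.145,.3); print(np.round(ctrl.get_state()['joint_pos'],3))"
```

```text
time_s: 8.95
ee_pos: [0.629, 0.1434, 0.2913]
tcp_rot: [[0.956, -0.283, -0.072], [-0.284, -0.959, -0.003], [-0.069, 0.023, -0.997]]
force: [0.5, -0.4, -1.1]
grip_width: 0.0117
t 8.95 pos [0.629  0.1434 0.2913] yaw -16.56 tilt [-0.0724 -0.0026] shift [-0.0004 -0.0015 -0.0087] F [ 0.5 -0.4 -1.1] M [-0.03 -0.03 -0.03] w 0.0117
[-0.196  0.458 -0.14   1.387  0.042  1.37  -2.193]
```

```bash
python3 -m crank '[[0,0,-0.035,0,1],[0,0,-0.035,0,1],[0,0,-0.035,0,1],[0,0,0.005,0,1],[0,0,0.025,0,1],[0,0,0.025,0,1],[0,0,0.025,0,1],[0,0,0.025,0,1]]' ;python3 -c "
from h import *
rel(.6297,.145,.3)"
```

```text
time_s: 9.62
ee_pos: [0.6319, 0.1438, 0.2996]
tcp_rot: [[0.957, -0.285, -0.059], [-0.285, -0.959, 0.001], [-0.057, 0.016, -0.998]]
force: [0.3, -0.3, -0.2]
grip_width: 0.0112
t 9.6167 pos [0.6319 0.1438 0.2996] yaw -16.58 tilt [-0.059   0.0012] shift [-0.0025 -0.0005 -0.0003] F [ 0.3 -0.3 -0.2] M [ 0.07 -0.07 -0.02] w 0.0112
```

```bash
python3 -m crank '[[0,0,-0.04,0,1],[0,0,-0.04,0,1],[0,0,-0.04,0,1],[0,0,-0.04,0,1],[0,0,-0.02,0,1],[0,0,0,0,1],[0,0,0,0,1],[0,0,0,0,1]]' ; python3 -m crank '[[0,0,0.02,0,1],[0,0,0.025,0,1],[0,0,0.025,0,1],[0,0,0.025,0,1],[0,0,0.025,0,1],[0,0,0.025,0,1],[0,0,0.02,0,1],[0,0,0,0,1]]' ;python3 -c "
from h import *
rel(.6297,.145,.3)"
```

```text
time_s: 10.28
ee_pos: [0.6343, 0.1413, 0.4653]
tcp_rot: [[0.955, -0.282, -0.095], [-0.284, -0.959, -0.01], [-0.088, 0.036, -0.995]]
force: [-0.3, -0.1, -1.3]
grip_width: 0.0111
time_s: 10.95
ee_pos: [0.6115, 0.1377, 0.2824]
tcp_rot: [[0.954, -0.281, -0.107], [-0.284, -0.959, -0.013], [-0.099, 0.043, -0.994]]
force: [0.1, 0.1, -0.8]
grip_width: 0.0108
t 10.95 pos [0.6115 0.1377 0.2824] yaw -16.59 tilt [-0.1074 -0.0135] shift [ 0.0136 -0.0114 -0.0195] F [ 0.1  0.1 -0.8] M [-0.03 -0.12  0.03] w 0.0108
```

```bash
python3 -m crank '[[-0.02,0,0,0,1],[-0.02,0,0,0,1],[-0.02,0,0,0,1],[-0.02,0,0,0,1],[-0.02,0,0,0,1],[0,0,0,0,1],[0,0,0,0,1],[0,0,0,0,1]]' ; python3 -c "
from h import *
rel(.6297,.145,.3); print(np.round(ctrl.get_state()['joint_pos'],3))"; python3 -m crank '[[0.02,0,0,0,1],[0.02,0,0,0,1],[0.02,0,0,0,1],[0.02,0,0,0,1],[0.02,0,0,0,1],[0.02,0,0,0,1],[0,0,0,0,1],[0,0,0,0,1]]' ;python3 -c "
from h import *
rel(.6297,.145,.3); print(np.round(ctrl.get_state()['joint_pos'],3))"
```

```text
time_s: 11.62
ee_pos: [0.509, 0.165, 0.2894]
tcp_rot: [[0.952, -0.282, -0.117], [-0.286, -0.958, -0.017], [-0.107, 0.05, -0.993]]
force: [0.5, -0.6, -1.1]
grip_width: 0.0112
t 11.6167 pos [0.509  0.165  0.2894] yaw -16.69 tilt [-0.1171 -0.0173] shift [ 0.1195 -0.0143 -0.0243] F [ 0.5 -0.6 -1.1] M [-0.02 -0.16  0.  ] w 0.0112
[-0.246  0.294 -0.178  1.634  0.02   1.332 -2.285]
time_s: 12.28
ee_pos: [0.6335, 0.1253, 0.2748]
tcp_rot: [[0.951, -0.286, -0.116], [-0.29, -0.957, -0.019], [-0.105, 0.052, -0.993]]
force: [-1.1, 0.3, -0.7]
grip_width: 0.0112
t 12.2833 pos [0.6335 0.1253 0.2748] yaw -16.93 tilt [-0.1158 -0.0191] shift [-0.012  -0.0165 -0.025 ] F [-1.1  0.3 -0.7] M [-0.   -0.16 -0.  ] w 0.0112
[-0.181  0.497 -0.128  1.366  0.046  1.398 -2.171]
```

```bash
python3 -m crank '[[0,0.03,-0.005,0,1],[0,0.03,-0.005,0,1],[0,0.03,-0.005,0,1],[0,0.03,-0.005,0,1],[0,0.03,-0.005,0,1],[0,0,0,0,1],[0,0,0,0,1],[0,0,0,0,1]]' ; python3 -c "
from h import *
rel(.6297,.145,.3); print(np.round(ctrl.get_state()['joint_pos'],3))"; python3 -m crank '[[0,-0.01,0,0,1],[0,-0.02,0,0,1],[0,-0.02,0,0,1],[0,-0.02,0,0,1],[0,-0.02,0,0,1],[0,-0.02,0,0,1],[0,-0.02,0,0,1],[0,-0.01,0,0,1]]' ;python3 -c "
from h import *
rel(.6297,.145,.3); print(np.round(ctrl.get_state()['joint_pos'],3))"
```

```text
time_s: 12.95
ee_pos: [0.5901, -0.023, 0.3063]
tcp_rot: [[0.951, -0.284, -0.12], [-0.289, -0.957, -0.019], [-0.11, 0.053, -0.993]]
force: [0.5, 0.1, -1.5]
grip_width: 0.0115
t 12.95 pos [ 0.5901 -0.023   0.3063] yaw -16.88 tilt [-0.1204 -0.0191] shift [-0.0102 -0.1724 -0.0017] F [ 0.5  0.1 -1.5] M [ 0.04 -0.16  0.02] w 0.0115
[ 0.012  0.38  -0.089  1.472  0.044  1.413 -1.944]
time_s: 13.62
ee_pos: [0.6304, 0.1291, 0.2966]
tcp_rot: [[0.953, -0.277, -0.123], [-0.281, -0.96, -0.016], [-0.114, 0.05, -0.992]]
force: [0.1, 0.1, -2.4]
grip_width: 0.0111
t 13.6167 pos [0.6304 0.1291 0.2966] yaw -16.43 tilt [-0.123  -0.0159] shift [-0.0056 -0.0149 -0.0035] F [ 0.1  0.1 -2.4] M [ 0.1  -0.13  0.01] w 0.0111
[-0.182  0.487 -0.134  1.334  0.041  1.447 -2.167]
```

```bash
python3 -m crank '[[0,-0.002,-0.008,0,1],[0,-0.002,-0.015,0,1],[0,-0.002,-0.02,0,1],[0,-0.002,-0.02,0,1],[0,-0.002,-0.015,0,1],[0,-0.001,-0.01,0,1],[0,0,-0.005,0,1],[0,0,0,0,1]]' ; python3 -c "
from h import *
rel(.6297,.145,.3)"; python3 -m crank '[[0,0,0.03,0,1],[0,0,0.025,0,1],[0,0,0.015,0,1],[0,0,0.01,0,1],[0,0,0.007,0,1],[0,0,0.004,0,1],[0,0,0,0,1],[0,0,0,0,1]]' ;python3 -c "
from h import *
rel(.6297,.145,.3)"
```

```text
time_s: 14.28
ee_pos: [0.6435, 0.1492, 0.3924]
tcp_rot: [[0.955, -0.266, -0.129], [-0.27, -0.963, -0.017], [-0.119, 0.051, -0.992]]
force: [0.2, 0.1, -0.0]
grip_width: 0.0109
t 14.2833 pos [0.6435 0.1492 0.3924] yaw -15.78 tilt [-0.1287 -0.0169] shift [-0.001   0.003   0.0935] F [ 0.2  0.1 -0. ] M [ 0.02 -0.22  0.01] w 0.0109
time_s: 14.95
ee_pos: [0.631, 0.1455, 0.2987]
tcp_rot: [[0.955, -0.268, -0.127], [-0.272, -0.962, -0.018], [-0.118, 0.051, -0.992]]
force: [0.1, 0.4, -0.8]
grip_width: 0.0112
t 14.95 pos [0.631  0.1455 0.2987] yaw -15.89 tilt [-0.1272 -0.0176] shift [-0.0013  0.0009 -0.0011] F [ 0.1  0.4 -0.8] M [ 0.03 -0.19  0.01] w 0.0112
```

```bash
python3 -m crank '[[0,0,-0.008,0,1],[0,0,-0.015,0,1],[0,0,-0.022,0,1],[0,0,-0.025,0,1],[0,0,-0.025,0,1],[0,0,-0.02,0,1],[0,0,-0.012,0,1],[0,0,-0.006,0,1]]' ; python3 -c "
from h import *
rel(.6297,.145,.3)"; python3 -m crank '[[0,0,0.041,0,1],[0,0,0.041,0,1],[0,0,0.015,0,1],[0,0,0.01,0,1],[0,0,0.007,0,1],[0,0,0.004,0,1],[0,0,0,0,1],[0,0,0,0,1]]' ;python3 -c "
from h import *
rel(.6297,.145,.3)"
```

```text
time_s: 15.62
ee_pos: [0.6492, 0.148, 0.4454]
tcp_rot: [[0.956, -0.268, -0.12], [-0.272, -0.962, -0.015], [-0.111, 0.047, -0.993]]
force: [-0.4, 0.9, -1.0]
grip_width: 0.0111
t 15.6167 pos [0.6492 0.148  0.4454] yaw -15.86 tilt [-0.1198 -0.0151] shift [-0.0016  0.0013  0.1467] F [-0.4  0.9 -1. ] M [ 0.02 -0.16 -0.01] w 0.0111
time_s: 16.28
ee_pos: [0.6388, 0.1477, 0.3346]
tcp_rot: [[0.958, -0.269, -0.102], [-0.271, -0.962, -0.01], [-0.095, 0.037, -0.995]]
force: [-1.1, -0.5, -0.5]
grip_width: 0.0112
t 16.2833 pos [0.6388 0.1477 0.3346] yaw -15.82 tilt [-0.1019 -0.0096] shift [-0.0047  0.0038  0.0354] F [-1.1 -0.5 -0.5] M [ 0.06 -0.14 -0.03] w 0.0112
```

```bash
python3 -m crank '[[0,0,-0.008,0,1],[0,0,-0.015,0,1],[0,0,-0.022,0,1],[0,0,-0.025,0,1],[0,0,-0.025,0,1],[0,0,-0.02,0,1],[0,0,-0.012,0,1],[0,0,-0.006,0,1]]' ; python3 -c "
from h import *
rel(.6297,.145,.3)"; python3 -m crank '[[0,0,0.041,0,1],[0,0,0.041,0,1],[0,0,0.03,0,1],[0,0,0.015,0,1],[0,0,0.008,0,1],[0,0,0.004,0,1],[0,0,0,0,1],[0,0,0,0,1]]' ;python3 -c "
from h import *
rel(.6297,.145,.3)"
```

```text
time_s: 16.95
ee_pos: [0.6532, 0.149, 0.4825]
tcp_rot: [[0.958, -0.269, -0.094], [-0.271, -0.963, -0.007], [-0.088, 0.032, -0.996]]
force: [0.4, 0.0, -0.8]
grip_width: 0.0116
t 16.95 pos [0.6532 0.149  0.4825] yaw -15.8 tilt [-0.0936 -0.0068] shift [-0.0053  0.0043  0.1839] F [ 0.4  0.  -0.8] M [ 0.01 -0.04 -0.02] w 0.0116
time_s: 17.62
ee_pos: [0.6469, 0.1503, 0.3582]
tcp_rot: [[0.961, -0.27, -0.065], [-0.271, -0.963, 0.002], [-0.063, 0.016, -0.998]]
force: [-0.9, -0.0, -1.3]
grip_width: 0.0111
t 17.6167 pos [0.6469 0.1503 0.3582] yaw -15.75 tilt [-0.065   0.0019] shift [-0.0114  0.0088  0.0592] F [-0.9 -0.  -1.3] M [ 0.01 -0.09  0.07] w 0.0111
```

```bash
python3 -m crank '[[0,0,-0.008,0,1],[0,0,-0.015,0,1],[0,0,-0.022,0,1],[0,0,-0.025,0,1],[0,0,-0.025,0,1],[0,0,-0.02,0,1],[0,0,-0.012,0,1],[0,0,-0.006,0,1]]' ; python3 -m crank '[[0,0,0.041,0,1],[0,0,0.041,0,1],[0,0,0.03,0,1],[0,0,0.015,0,1],[0,0,0.008,0,1],[0,0,0.004,0,1],[0,0,0,0,1],[0,0,0,0,1]]' ;python3 -c "
from h import *
rel(.6297,.145,.3)"
```

```text
time_s: 18.28
ee_pos: [0.6562, 0.1499, 0.51]
tcp_rot: [[0.961, -0.271, -0.052], [-0.271, -0.963, 0.006], [-0.052, 0.008, -0.999]]
force: [-0.8, 0.9, -1.3]
grip_width: 0.0117
time_s: 18.95
ee_pos: [0.6558, 0.1531, 0.3885]
tcp_rot: [[0.962, -0.271, -0.02], [-0.271, -0.963, 0.016], [-0.024, -0.01, -1.0]]
force: [0.5, -0.2, 0.1]
grip_width: 0.0114
t 18.95 pos [0.6558 0.1531 0.3885] yaw -15.71 tilt [-0.0201  0.0156] shift [-0.0208  0.0158  0.0889] F [ 0.5 -0.2  0.1] M [-0.04 -0.03 -0.02] w 0.0114
```

```bash
python3 -m crank '[[0,0,0.041,0,1],[0,0,0.025,0,1],[0,0,0.01,0,1],[0,0,0.006,0,1],[0,0,0.003,0,1],[0,0,0,0,1],[0,0,0,0,1],[0,0,0,0,1]]' ;python3 - <<'E'
from h import *
s=rel(.6297,.145,.3); print(np.round(s["tcp_rot"],3)); c=cams.camera("wrist"); cv2.imwrite("pics/w7.png",c["image"][:,:,::-1])
E
```

```text
time_s: 19.62
ee_pos: [0.6605, 0.1562, 0.3145]
tcp_rot: [[0.963, -0.271, -0.001], [-0.271, -0.962, 0.021], [-0.007, -0.02, -1.0]]
force: [0.2, 0.1, -0.3]
grip_width: 0.0115
t 19.6167 pos [0.6605 0.1562 0.3145] yaw -15.74 tilt [-0.0009  0.0212] shift [-0.0265  0.0194  0.0143] F [ 0.2  0.1 -0.3] M [-0.04  0.01  0.04] w 0.0115
[[ 0.963 -0.271 -0.001]
 [-0.271 -0.962  0.021]
 [-0.007 -0.02  -1.   ]]
```

View pics/w7.png

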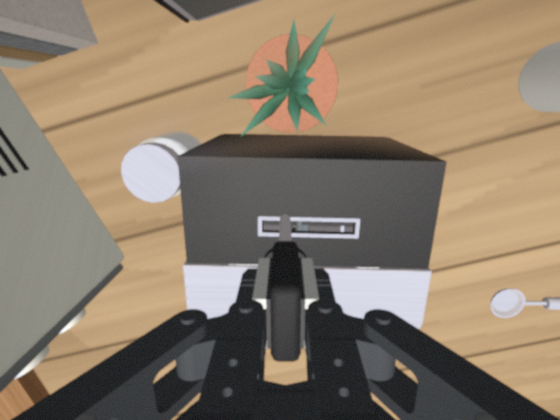

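```bash
python3 - <<'E'
from h import *
s=ctrl.get_state(); c=cams.camera("wrist"); crop(c["image"],245,375,195,255,6,"pics/w7z.png")
E
```

```text
(no output)
```

View pics/w7z.png

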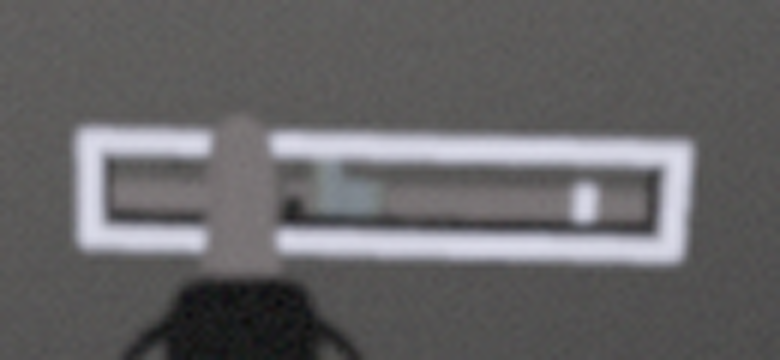

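```bash
python3 - <<'E'
from h import *
s=ctrl.get_state(); c=cams.camera("wrist")
f=lambda q:np.array(q)/6+[245,195]
O=onplane(c,f([[78,127],[693,143],[685,263],[78,250]]),.186,s); I=onplane(c,f([[106,156],[658,170],[655,232],[106,222]]),.185,s)
for n,P in(("outer",O),("inner",I)):
    a=(P[0]+P[3]-P[1]-P[2])[:2]/2; b=(P[0]+P[1]-P[2]-P[3])[:2]/2; print(n,P.mean(0).round(4),"L",np.linalg.norm(a),"W",np.linalg.norm(b),"ang",np.degrees(np.arctan2(a[1],a[0])))
ctr=I.mean(0); e=a/np.linalg.norm(a)
for nm,u in(("dark",290),("green0",318),("green1",380),("white",585)):
    P=onplane(c,f([[u,205]]),.149,s)[0]; print(nm,(P-ctr)[:2]@e)
# tip
R=np.array(s["tcp_rot"]);p=np.array(s["ee_pos"])
o,d=rays(c,f([[241,118]]),s); ot=R.T@(o-p); dt=R.T@d[0]; k=(.088-ot[2])/dt[2]; tt=ot+k*dt; print("tip tool vis",tt)
tt=np.array([-.0015,0,.088]); tw=p+R@tt; print("tip world",tw,"need tool shift", R.T@(np.r_[ctr[:2],tw[2]]-tw))
d2=np.array([e[0],e[1],0]); print("slot +y in tool",R.T@d2)
E
```

```text
outer [0.6298 0.1459 0.186 ] L 0.08886916425074791 W 0.019017900034205115 ang 73.2087356244306
inner [0.6297 0.1462 0.185 ] L 0.08034920448829366 W 0.010050687206233639 ang 73.32674922700163
dark 0.012754839191417011
green0 0.008115856606721896
green1 -0.0021461718299255034
white -0.03597925004973703
tip tool vis [0.00019877 0.00024673 0.088     ]
tip world [0.65900902 0.15848832 0.22660436] need tool shift [-0.02492117  0.01979465 -0.00024447]
slot +y in tool [ 0.01632887 -0.99966106  0.02027624]
```

```bash
python3 -m crank '[[-0.004,0.003,0,0,1],[-0.007,0.005,0,0,1],[-0.006,0.004,0,0,1],[-0.003,0.002,0,0,1],[-0.001,0.001,0,0,1],[0,0,0,0,1],[0,0,0,0,1],[0,0,0,0,1]]' ;cat >> h.py <<'E'
SC=np.array([.6297,.1461]); SE=np.array([np.cos(np.radians(73.3)),np.sin(np.radians(73.3))]); SX=np.array([SE[1],-SE[0]])
def slot(y=0,tt=(-.001,0,.088)):
    s=ctrl.get_state(); R=np.array(s["tcp_rot"]); p=np.array(s["ee_pos"]); tw=p+R@np.array(tt); d=tw[:2]-SC
    tg=np.r_[SC+y*SE,tw[2]]
    print("t",round(s["time_s"],2),"tip slot-y %.1f slot-x %.1f depth %.1f mm"%(d@SE*1e3,d@SX*1e3,(.185-tw[2])*1e3),"shift mm",(R.T@(tg-tw)*1e3).round(1),"Rz",R[2,:2].round(3),"F",np.round(s["force"],1),"M",np.round(s["moment"],2),"w",round(s["grip_width"],4))
    return s
E
python3 - <<'E'
from h import *
s=slot(.003); c=cams.camera("wrist"); crop(c["image"],245,375,195,285,6,"pics/w8z.png")
E
```

```text
time_s: 20.43
ee_pos: [0.6328, 0.1461, 0.3156]
tcp_rot: [[0.962, -0.272, 0.001], [-0.271, -0.962, 0.021], [-0.005, -0.021, -1.0]]
force: [-0.2, 0.2, -1.1]
grip_width: 0.0111
t 20.43 tip slot-y 2.7 slot-x 1.5 depth -42.7 mm shift mm [-1.5 -0.3  0. ] Rz [-0.005 -0.021] F [-0.2  0.2 -1.1] M [-0.04  0.06  0.04] w 0.0111
```

View pics/w8z.png

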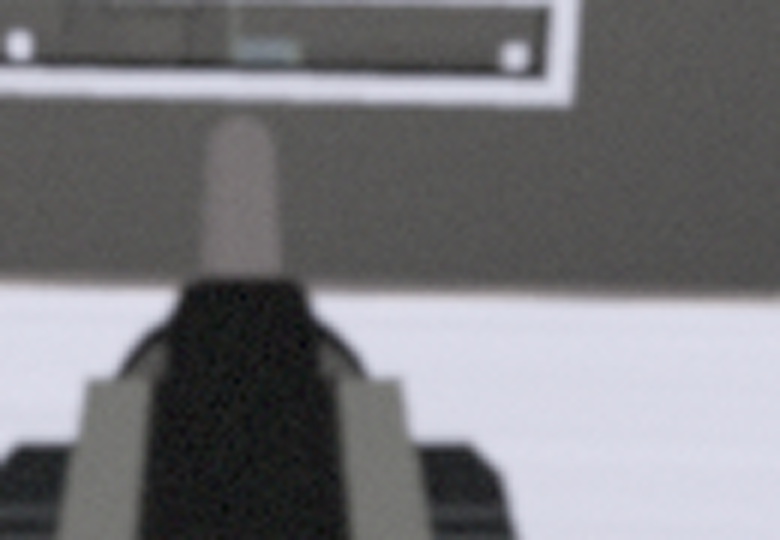

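```bash
python3 -m crank '[[-0.0015,0,0.005,0,1],[0,0,0.009,0,1],[0,0,0.009,0,1],[0,0,0.005,0,1],[0,0,0.002,0,1],[0,0,0,0,1],[0,0,0,0,1],[0,0,0,0,1]]'; python3 - <<'E'
from h import *
s=slot(.003); c=cams.camera("wrist"); crop(c["image"],225,355,195,285,6,"pics/w9z.png")
c=cams.camera("top"); crop(c["image"],160,280,130,230,6,"pics/t9.png")
E
```

```text
time_s: 21.15
ee_pos: [0.6311, 0.1475, 0.2799]
tcp_rot: [[0.963, -0.271, -0.003], [-0.271, -0.962, 0.021], [-0.008, -0.019, -1.0]]
force: [-0.7, 0.3, -0.5]
grip_width: 0.0113
t 21.15 tip slot-y 3.4 slot-x -0.8 depth -6.9 mm shift mm [ 0.8  0.4 -0. ] Rz [-0.008 -0.019] F [-0.7  0.3 -0.5] M [-0.05  0.04  0.  ] w 0.0113
```

View pics/w9z.png

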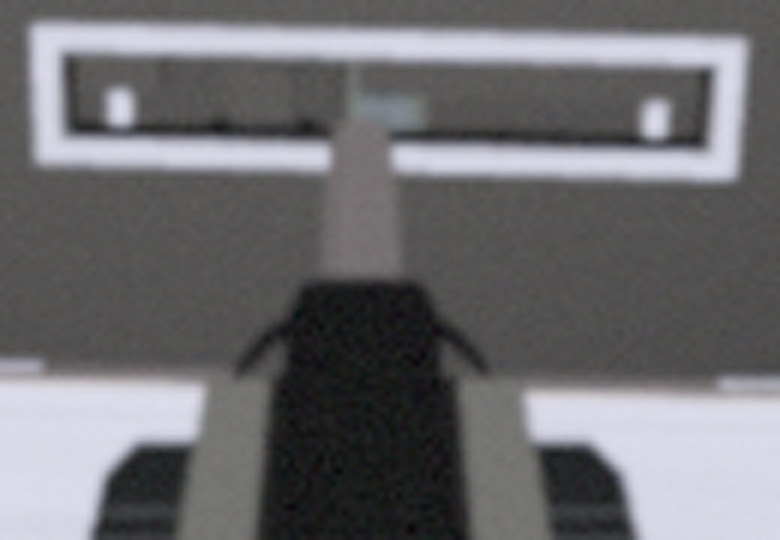

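```bash
python3 - <<'E'
from h import *
s=ctrl.get_state(); c=cams.camera("wrist")
R=np.array(s["tcp_rot"]);p=np.array(s["ee_pos"])
# edges of rod: left/right at zoomed y 150: 
f=lambda q:np.array(q)/6+[225,195]
o,d=rays(c,f([[362,116],[331,165],[396,165]]),s); ot=R.T@(o-p)
for di in d:
    dt=R.T@di; k=(.088-ot[2])/dt[2]; print(ot+k*dt)
# slot mouth predicted by stored centre and by this image
P=onplane(c,f([[66,53],[712,66],[706,146],[68,132]]),.185,s); print(P.mean(0)); 
E
```

```text
[0.00045644 0.00036943 0.088     ]
[-0.00593273 -0.0034559   0.088     ]
[-0.00594013  0.00455612  0.088     ]
[0.63018126 0.14605808 0.185     ]
```

View pics/t9.png

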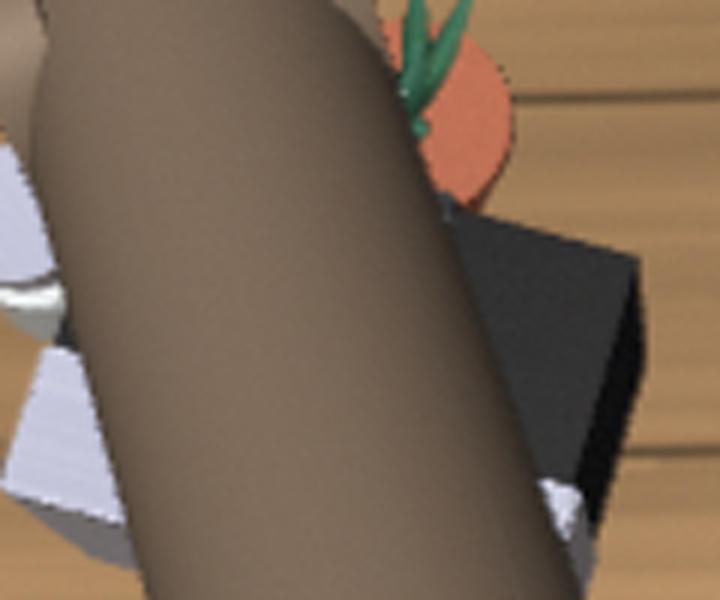

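```bash
sed -i 's/tt=(-.001,0,.088)/tt=(-.0022,.0004,.088)/; s/SC=np.array(\[.6297,.1461\])/SC=np.array([.6300,.1461])/' h.py; python3 -m crank '[[0.002,0,0,0,1],[0,0,0.001,0,1],[0,0,0.001,0,1],[0,0,0,0,1],[0,0,0,0,1],[0,0,0,0,1],[0,0,0,0,1],[0,0,0,0,1]]'; python3 - <<'E'
from h import *
s=slot(.003); c=cams.camera("wrist"); 
a=cv2.resize(c["image"][195:285,225:355],None,fx=5,fy=5,interpolation=2)
c=cams.camera("scene"); b=cv2.resize(c["image"][150:240,300:430],None,fx=5,fy=5,interpolation=2); cv2.imwrite("pics/c10.png",np.vstack([a,b])[:600*2,:,::-1][::1]) if 0 else (cv2.imwrite("pics/w10.png",a[:,:,::-1]),cv2.imwrite("pics/s10.png",b[:,:,::-1]))
E
```

```text
time_s: 21.97
ee_pos: [0.6339, 0.147, 0.2794]
tcp_rot: [[0.963, -0.271, 0.0], [-0.271, -0.962, 0.021], [-0.006, -0.021, -1.0]]
force: [0.1, -0.1, 0.0]
grip_width: 0.0115
t 21.97 tip slot-y 3.4 slot-x 0.7 depth -6.4 mm shift mm [-0.7  0.4 -0. ] Rz [-0.006 -0.021] F [ 0.1 -0.1  0. ] M [ 0.03 -0.05  0.04] w 0.0115
```

View pics/w10.png

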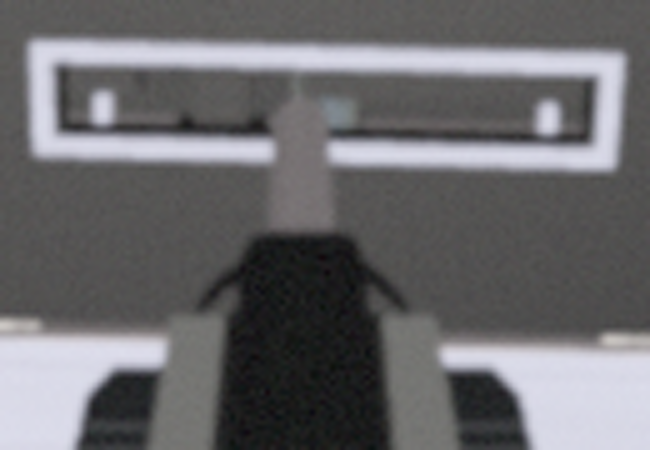

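View pics/s10.png

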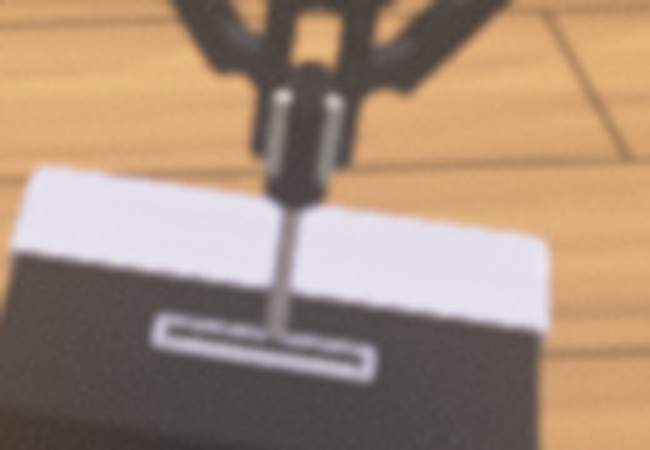

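```bash
python3 -m crank '[[-0.0005,0,0.003,0,1],[0,0,0.003,0,1],[0,0,0.003,0,1],[0,0,0.002,0,1],[0,0,0.001,0,1],[0,0,0,0,1],[0,0,0,0,1],[0,0,0,0,1]]'; python3 - <<'E'
from h import *
s=slot(.003); c=cams.camera("wrist"); 
a=cv2.resize(c["image"][195:285,225:355],None,fx=5,fy=5,interpolation=2);cv2.imwrite("pics/w11.png",a[:,:,::-1])
E
```

```text
time_s: 22.73
ee_pos: [0.633, 0.1474, 0.2654]
tcp_rot: [[0.963, -0.271, -0.001], [-0.271, -0.962, 0.021], [-0.007, -0.02, -1.0]]
force: [0.3, -0.8, -0.2]
grip_width: 0.0111
t 22.73 tip slot-y 3.4 slot-x -0.3 depth 7.6 mm shift mm [ 0.3  0.4 -0. ] Rz [-0.007 -0.02 ] F [ 0.3 -0.8 -0.2] M [-0.05 -0.02 -0.01] w 0.0111
```

View pics/w11.png

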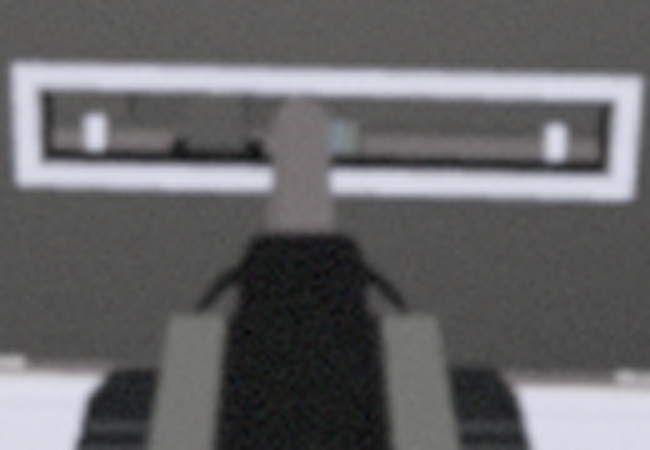

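```bash
python3 -m crank '[[0,0,0.004,0,1],[0,0,0.006,0,1],[0,0,0.005,0,1],[0,0,0.004,0,1],[0,0,0.002,0,1],[0,0,0.001,0,1],[0,0,0,0,1],[0,0,0,0,1]]'; python3 -c "
from h import *
slot(.003)"
```

```text
time_s: 23.45
ee_pos: [0.6329, 0.1479, 0.2406]
tcp_rot: [[0.963, -0.271, -0.002], [-0.271, -0.962, 0.021], [-0.007, -0.02, -1.0]]
force: [-0.9, -0.1, -0.4]
grip_width: 0.0115
t 23.45 tip slot-y 3.8 slot-x -0.6 depth 32.4 mm shift mm [ 0.6  0.8 -0. ] Rz [-0.007 -0.02 ] F [-0.9 -0.1 -0.4] M [ 0.03  0.01 -0.03] w 0.0115
```

Gentle 1 mm probing now. I'm watching the force and the depth.

```bash
python3 -m crank '[[0.0005,0,0.001,0,1],[0,0,0.001,0,1],[0,0,0.001,0,1],[0,0,0.001,0,1],[0,0,0.001,0,1],[0,0,0.001,0,1],[0,0,0.001,0,1],[0,0,0.001,0,1]]'; python3 -c "
from h import *
slot(.003)"
```

```text
time_s: 24.12
ee_pos: [0.6342, 0.148, 0.2359]
tcp_rot: [[0.962, -0.272, 0.002], [-0.271, -0.962, 0.022], [-0.004, -0.022, -1.0]]
force: [-2.5, -0.5, 6.3]
grip_width: 0.0112
t 24.12 tip slot-y 4.5 slot-x 1.0 depth 37.1 mm shift mm [-1.   1.5 -0. ] Rz [-0.004 -0.022] F [-2.5 -0.5  6.3] M [-0.31  0.79  0.  ] w 0.0112
```

```bash
python3 -m crank '[[-0.0005,0,0.001,0,1],[0,0,0.001,0,1],[0,0,0.001,0,1],[0,0,0.001,0,1],[0,0,0.001,0,1],[0,0,0.001,0,1],[0,0,0.001,0,1],[0,0,0.001,0,1]]'; python3 -c "
from h import *
slot(.003)"
```

```text
time_s: 24.78
ee_pos: [0.6338, 0.148, 0.236]
tcp_rot: [[0.962, -0.272, 0.008], [-0.272, -0.962, 0.023], [0.001, -0.024, -1.0]]
force: [-2.7, -0.2, 5.8]
grip_width: 0.0112
t 24.78 tip slot-y 4.6 slot-x 0.9 depth 37.0 mm shift mm [-0.9  1.6 -0. ] Rz [ 0.001 -0.024] F [-2.7 -0.2  5.8] M [-0.2   0.79  0.04] w 0.0112
```

```bash
python3 -m crank '[[0,0,-0.002,0,1],[0,0,-0.003,0,1],[0,0,-0.001,0,1],[0,0,0,0,1],[0,0,0,0,1],[0,0,0,0,1],[0,0,0,0,1],[0,0,0,0,1]]'; python3 - <<'E'
from h import *
s=slot(.003); c=cams.camera("wrist"); 
a=cv2.resize(c["image"][180:270,205:375],None,fx=4.5,fy=4.5,interpolation=2);cv2.imwrite("pics/w12.png",cv2.convertScaleAbs(a[:,:,::-1],alpha=1.6))
# map of slot-y at z=.149 along a row in this view
for u in range(225,340,10):
    P=onplane(c,[[u,212]],.149,s)[0]; print(u,round(((P[:2]-SC)@SE)*1e3,1),end=" | ")
E
```

```text
time_s: 25.45
ee_pos: [0.6337, 0.1479, 0.2423]
tcp_rot: [[0.962, -0.272, 0.008], [-0.272, -0.962, 0.023], [0.001, -0.024, -1.0]]
force: [-0.2, -0.4, -0.9]
grip_width: 0.0114
t 25.45 tip slot-y 4.5 slot-x 0.9 depth 30.7 mm shift mm [-0.9  1.5 -0. ] Rz [ 0.001 -0.024] F [-0.2 -0.4 -0.9] M [ 0.03  0.01 -0.02] w 0.0114
225 50.1 | 235 42.5 | 245 35.0 | 255 27.4 | 265 19.9 | 275 12.4 | 285 4.9 | 295 -2.5 | 305 -10.0 | 315 -17.5 | 325 -24.9 | 335 -32.4 |
```

View pics/w12.png

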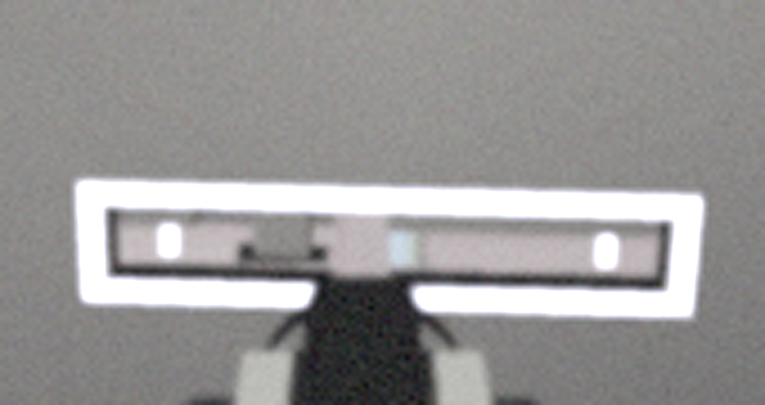

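```bash
python3 -m crank '[[-0.0005,-0.002,0,0,1],[0,-0.003,0,0,1],[0,-0.003,0,0,1],[0,-0.002,0,0,1],[0,-0.001,0,0,1],[0,0,0,0,1],[0,0,0,0,1],[0,0,0,0,1]]'; python3 - <<'E'
from h import *
s=slot(.018); c=cams.camera("wrist"); 
a=cv2.resize(c["image"][180:270,205:375],None,fx=4.5,fy=4.5,interpolation=2);cv2.imwrite("pics/w13.png",cv2.convertScaleAbs(a[:,:,::-1],alpha=1.6))
E
```

```text
time_s: 26.17
ee_pos: [0.6364, 0.1605, 0.2421]
tcp_rot: [[0.963, -0.271, 0.007], [-0.271, -0.962, 0.023], [0.0, -0.024, -1.0]]
force: [-0.3, -0.7, -1.2]
grip_width: 0.0111
t 26.17 tip slot-y 17.3 slot-x -0.2 depth 30.9 mm shift mm [ 0.2 -0.7  0. ] Rz [ 0.    -0.024] F [-0.3 -0.7 -1.2] M [ 0.01 -0.01 -0.04] w 0.0111
```

View pics/w13.png

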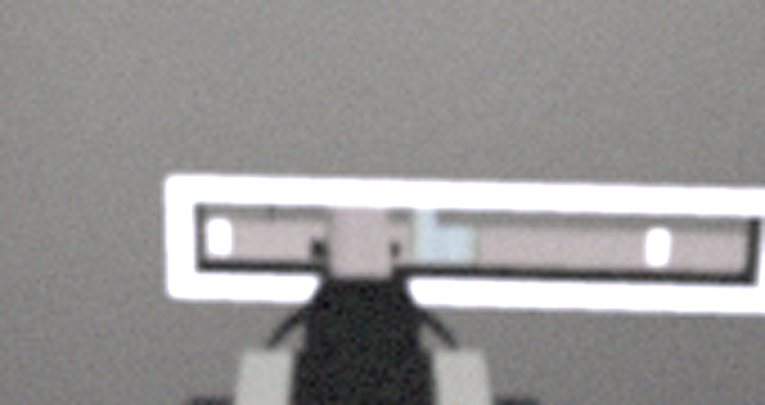

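```bash
python3 -m crank '[[0,-0.0005,0.001,0,1],[0,0,0.001,0,1],[0,0,0.001,0,1],[0,0,0.001,0,1],[0,0,0.001,0,1],[0,0,0.001,0,1],[0,0,0.001,0,1],[0,0,0.001,0,1]]'; python3 -c "
from h import *
slot(.018)"
```

```text
time_s: 26.88
ee_pos: [0.6366, 0.1605, 0.2334]
tcp_rot: [[0.962, -0.272, 0.007], [-0.272, -0.962, 0.023], [0.001, -0.024, -1.0]]
force: [0.0, -0.4, -0.0]
grip_width: 0.0109
t 26.88 tip slot-y 17.3 slot-x 0.0 depth 39.6 mm shift mm [-0.  -0.7  0. ] Rz [ 0.001 -0.024] F [ 0.  -0.4 -0. ] M [-0.07 -0.01 -0.04] w 0.0109
```

The depth is now 39.6 mm with no force, past the guard plate, so the rod is in the gap. I'll keep going gently to feel for the spring.

```bash
python3 -m crank '[[0,0,0.001,0,1],[0,0,0.001,0,1],[0,0,0.001,0,1],[0,0,0.001,0,1],[0,0,0.001,0,1],[0,0,0.001,0,1],[0,0,0.001,0,1],[0,0,0.001,0,1]]'; python3 -c "
from h import *
slot(.018)"
```

```text
time_s: 27.55
ee_pos: [0.6369, 0.1605, 0.2303]
tcp_rot: [[0.962, -0.272, 0.011], [-0.272, -0.962, 0.024], [0.004, -0.026, -1.0]]
force: [-2.4, -0.7, 6.4]
grip_width: 0.0109
t 27.55 tip slot-y 17.6 slot-x 0.6 depth 42.7 mm shift mm [-0.6 -0.4  0. ] Rz [ 0.004 -0.026] F [-2.4 -0.7  6.4] M [-0.26  0.68  0.02] w 0.0109
```

Contact came at about 41 mm, where the tab should be. Next are 2 mm rows, which top out near 12 N.

```bash
python3 -m crank '[[0,0,0.0015,0,1],[0,0,0.0018,0,1],[0,0,0.002,0,1],[0,0,0.002,0,1],[0,0,0.002,0,1],[0,0,0.002,0,1],[0,0,0.002,0,1],[0,0,0.002,0,1]]'; python3 -c "
from h import *
slot(.018)"
```

```text
time_s: 28.22
ee_pos: [0.6368, 0.1604, 0.223]
tcp_rot: [[0.962, -0.273, 0.015], [-0.273, -0.962, 0.024], [0.008, -0.028, -1.0]]
force: [-2.6, -1.4, 7.1]
grip_width: 0.0113
t 28.22 tip slot-y 17.6 slot-x 0.9 depth 50.0 mm shift mm [-0.9 -0.4  0. ] Rz [ 0.008 -0.028] F [-2.6 -1.4  7.1] M [-0.31  0.93  0.06] w 0.0113
```

```bash
python3 -m crank '[[0,0,0.002,0,1],[0,0,0.002,0,1],[0,0,0.001,0,1],[0,0,0.001,0,1],[0,0,0.001,0,1],[0,0,0.001,0,1],[0,0,0.001,0,1],[0,0,0.001,0,1]]'; python3 - <<'E'
from h import *
s=slot(.018); c=cams.camera("top"); crop(c["image"],120,320,100,300,3,"pics/t14.png")
c=cams.camera("scene"); crop(c["image"],240,460,130,330,3,"pics/s14.png")
E
```

```text
time_s: 28.88
ee_pos: [0.6365, 0.1603, 0.2224]
tcp_rot: [[0.962, -0.273, 0.02], [-0.274, -0.961, 0.025], [0.012, -0.03, -0.999]]
force: [-2.6, -0.2, 7.3]
grip_width: 0.0109
t 28.88 tip slot-y 17.7 slot-x 1.0 depth 50.6 mm shift mm [-1.  -0.3 -0. ] Rz [ 0.012 -0.03 ] F [-2.6 -0.2  7.3] M [-0.33  0.97  0.03] w 0.0109
```

View pics/t14.png

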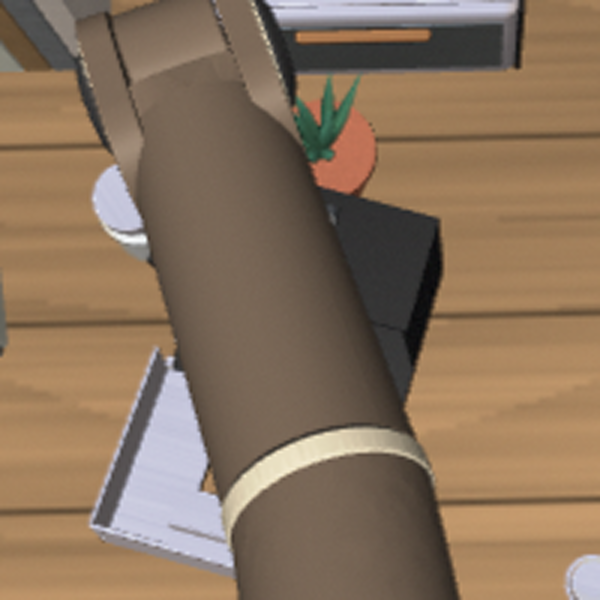

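View pics/s14.png

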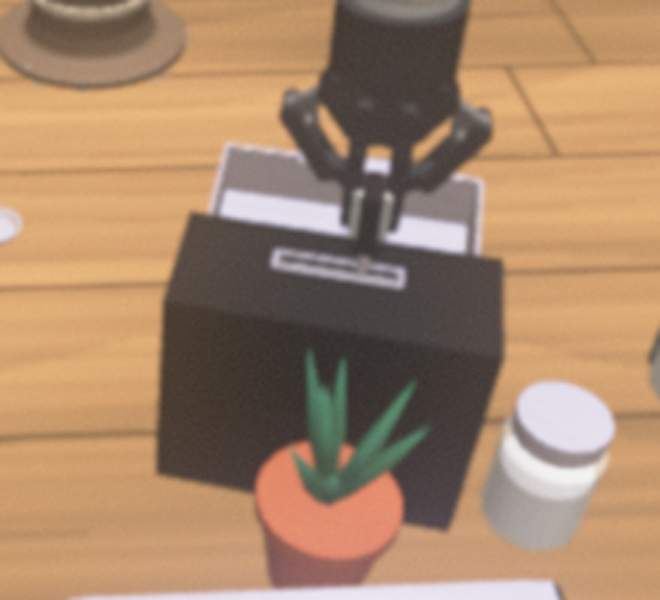

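The cover is fully open: it lies forward at t14 px (170,450), and the front is gone in the scene view. I'm withdrawing straight up.

```bash
python3 -m crank '[[0,0,-0.006,0,1],[0,0,-0.012,0,1],[0,0,-0.018,0,1],[0,0,-0.02,0,1],[0,0,-0.018,0,1],[0,0,-0.012,0,1],[0,0,-0.006,0,1],[0,0,-0.002,0,1]]'; python3 - <<'E'
from h import *
slot(0); rel(.5903,-.387,.32)
E
```

```text
time_s: 29.65
ee_pos: [0.6339, 0.1579, 0.3226]
tcp_rot: [[0.962, -0.273, 0.019], [-0.273, -0.962, 0.026], [0.012, -0.03, -0.999]]
force: [0.3, 0.1, -2.1]
grip_width: 0.0111
t 29.65 tip slot-y 14.6 slot-x -0.9 depth -49.6 mm shift mm [ 0.6 14.6 -0.4] Rz [ 0.012 -0.03 ] F [ 0.3  0.1 -2.1] M [-0.07  0.01 -0.  ] w 0.0111
t 29.65 pos [0.6339 0.1579 0.3226] yaw -15.86 tilt [0.0193 0.0256] shift [ 0.1069  0.5359 -0.0122] F [ 0.3  0.1 -2.1] M [-0.07  0.01 -0.  ] w 0.0111
```

```bash
python3 -m crank '[[0.002,0.008,-0.001,0,1],[0.003,0.016,-0.001,0,1],[0.005,0.024,-0.001,0,1],[0.006,0.03,-0.001,0,1],[0.006,0.03,-0.001,0,1],[0.006,0.03,-0.001,0,1],[0.006,0.03,-0.001,0,1],[0.006,0.03,-0.001,0,1]]'; python3 - <<'E'
from h import *
s=rel(.5903,-.387,.32);print(np.round(s["tcp_rot"],3)[2],s["joint_pos"])
E
```

```text
time_s: 30.32
ee_pos: [0.6152, -0.0448, 0.3177]
tcp_rot: [[0.966, -0.259, 0.009], [-0.259, -0.965, 0.029], [0.001, -0.03, -1.0]]
force: [0.6, 0.5, -1.1]
grip_width: 0.0113
t 30.3167 pos [ 0.6152 -0.0448  0.3177] yaw -15.0 tilt [0.0091 0.029 ] shift [ 0.0645  0.3367 -0.0125] F [ 0.6  0.5 -1.1] M [-0.05 -0.01 -0.03] w 0.0113
[ 0.001 -0.03  -1.   ] [ 0.0360036   0.33752111 -0.03410433  1.50026938 -0.01845878  1.29506803
 -1.82373335]
```

```bash
python3 -m crank '[[0.006,0.03,-0.001,0,1],[0.006,0.03,-0.001,0,1],[0.006,0.03,-0.001,0,1],[0.006,0.03,-0.001,0,1],[0.006,0.03,-0.001,0,1],[0.006,0.03,-0.001,0,1],[0.005,0.026,-0.001,0,1],[0.004,0.018,-0.001,0,1]]'; python3 - <<'E'
from h import *
s=rel(.5903,-.387,.32);print(np.round(s["tcp_rot"],3)[2],s["joint_pos"])
E
```

```text
time_s: 30.98
ee_pos: [0.5904, -0.2931, 0.3102]
tcp_rot: [[0.964, -0.266, -0.005], [-0.266, -0.964, 0.028], [-0.012, -0.026, -1.0]]
force: [-0.0, -0.3, -0.3]
grip_width: 0.0112
t 30.9833 pos [ 0.5904 -0.2931  0.3102] yaw -15.42 tilt [-0.0047  0.0283] shift [ 0.0248  0.0902 -0.0124] F [-0.  -0.3 -0.3] M [-0.01  0.01  0.04] w 0.0112
[-0.012 -0.026 -1.   ] [ 0.35703705  0.43183084  0.06471065  1.38220666 -0.05243473  1.34437061
 -1.41184644]
```

```bash
python3 -m crank '[[0.004,0.016,-0.002,0,1],[0.004,0.014,-0.002,0,1],[0.004,0.012,-0.001,0,1],[0.003,0.01,0,0,1],[0.002,0.006,0,0,1],[0.001,0.002,0,0,1],[0,0,0,0,1],[0,0,0,0,1]]'; python3 - <<'E'
from h import *
s=rel(.5903,-.387,.32);print(np.round(s["tcp_rot"],3)[2]);c=cams.camera("wrist"); cv2.imwrite("pics/w15.png",c["image"][:,:,::-1])
crop(c["image"],220,350,140,240,6,"pics/w15z.png")
E
```

```text
time_s: 31.65
ee_pos: [0.5868, -0.3665, 0.3075]
tcp_rot: [[0.962, -0.274, -0.013], [-0.273, -0.962, 0.03], [-0.021, -0.025, -0.999]]
force: [-0.2, 0.6, -1.5]
grip_width: 0.0112
t 31.65 pos [ 0.5868 -0.3665  0.3075] yaw -15.85 tilt [-0.0133  0.03  ] shift [ 0.0087  0.0184 -0.0131] F [-0.2  0.6 -1.5] M [0.01 0.03 0.  ] w 0.0112
[-0.021 -0.025 -0.999]
```

View pics/w15z.png

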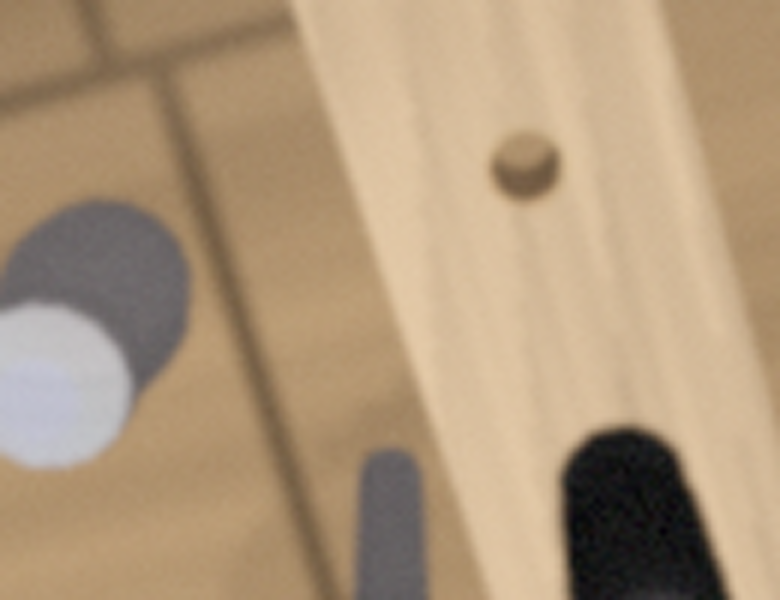

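```bash
cat >> h.py <<'E'
def hole(uv=None,HW=(.5885,-.3868),tt=(-.0022,.0004,.088)):
    s=ctrl.get_state(); R=np.array(s["tcp_rot"]); p=np.array(s["ee_pos"]); tw=p+R@np.array(tt)
    if uv is not None:
        c=cams.camera("wrist"); P=onplane(c,[uv],.1,s)[0]; print("hole vis",P.round(4)); HW=P[:2]
    # tip for a key axis a
    a=R@np.array([-.010,-.011,1]); sh=R.T@(np.r_[HW[0],HW[1],tw[2]]-tw)
    print("t",round(s["time_s"],2),"tip",tw.round(4),"above board mm",((tw[2]-.1)*1e3).round(1),"key axis",a[:2].round(3),"shift mm",(sh*1e3).round(1),"Rz",R[2,:2].round(3),"F",np.round(s["force"],1),"w",round(s["grip_width"],4))
E
python3 -c "
from h import *
hole((307.3,167.3));hole()"
```

```text
hole vis [ 0.5891 -0.3862  0.1   ]
t 31.7 tip [ 0.5834 -0.3634  0.2196] above board mm 119.6 key axis [-0.02   0.043] shift mm [11.7 20.3 -0.8] Rz [-0.021 -0.025] F [ 0.1 -1.4 -1. ] w 0.0114
t 31.75 tip [ 0.5835 -0.3633  0.2198] above board mm 119.8 key axis [-0.02   0.043] shift mm [11.2 21.3 -0.8] Rz [-0.021 -0.025] F [-0.1 -0.2 -1.2] w 0.0112
```

```bash
python3 -m crank '[[0.002,0.003,-0.008,0,1],[0.003,0.006,-0.016,0,1],[0.003,0.006,-0.022,0,1],[0.002,0.003,-0.022,0,1],[0,0,-0.018,0,1],[0,0,-0.012,0,1],[0,0,-0.006,0,1],[0,0,-0.003,0,1]]'; python3 -c "
from h import *
hole()"; python3 -m crank '[[0,0,0.041,0,1],[0,0,0.041,0,1],[0,0,0.03,0,1],[0,0,0.015,0,1],[0,0,0.008,0,1],[0,0,0.004,0,1],[0,0,0,0,1],[0,0,0,0,1]]';python3 -c "
from h import *
hole()"
```

```text
time_s: 32.42
ee_pos: [0.5953, -0.385, 0.4228]
tcp_rot: [[0.964, -0.264, -0.012], [-0.264, -0.964, 0.031], [-0.02, -0.027, -0.999]]
force: [-0.7, 0.7, -0.5]
grip_width: 0.0111
t 32.42 tip [ 0.5921 -0.382   0.3349] above board mm 234.9 key axis [-0.019  0.045] shift mm [-2.2  5.6 -0.1] Rz [-0.02  -0.027] F [-0.7  0.7 -0.5] w 0.0111
time_s: 33.08
ee_pos: [0.5956, -0.3787, 0.2821]
tcp_rot: [[0.965, -0.261, -0.006], [-0.26, -0.965, 0.029], [-0.013, -0.026, -1.0]]
force: [0.5, 0.0, -1.6]
grip_width: 0.0114
t 33.08 tip [ 0.5929 -0.376   0.1942] above board mm 94.2 key axis [-0.013  0.042] shift mm [-1.4 11.6 -0.3] Rz [-0.013 -0.026] F [ 0.5  0.  -1.6] w 0.0114
```

```bash
python3 -m crank '[[-0.0005,0.003,0.01,0,1],[-0.0005,0.004,0.02,0,1],[0,0.003,0.02,0,1],[0,0.001,0.015,0,1],[0,0,0.006,0,1],[0,0,0.002,0,1],[0,0,0,0,1],[0,0,0,0,1]]';python3 - <<'E'
from h import *
hole();c=cams.camera("wrist"); crop(c["image"],220,350,150,250,6,"pics/w16.png"); c=cams.camera("scene"); crop(c["image"],60,190,140,250,5,"pics/s16.png")
E
```

```text
time_s: 33.75
ee_pos: [0.5951, -0.3914, 0.2137]
tcp_rot: [[0.965, -0.261, 0.007], [-0.261, -0.965, 0.02], [0.002, -0.022, -1.0]]
force: [-0.0, -0.1, -0.7]
grip_width: 0.0112
t 33.75 tip [ 0.5935 -0.3894  0.1257] above board mm 25.7 key axis [0.001 0.034] shift mm [-5.5 -1.2  0. ] Rz [ 0.002 -0.022] F [-0.  -0.1 -0.7] w 0.0112
```

View pics/w16.png

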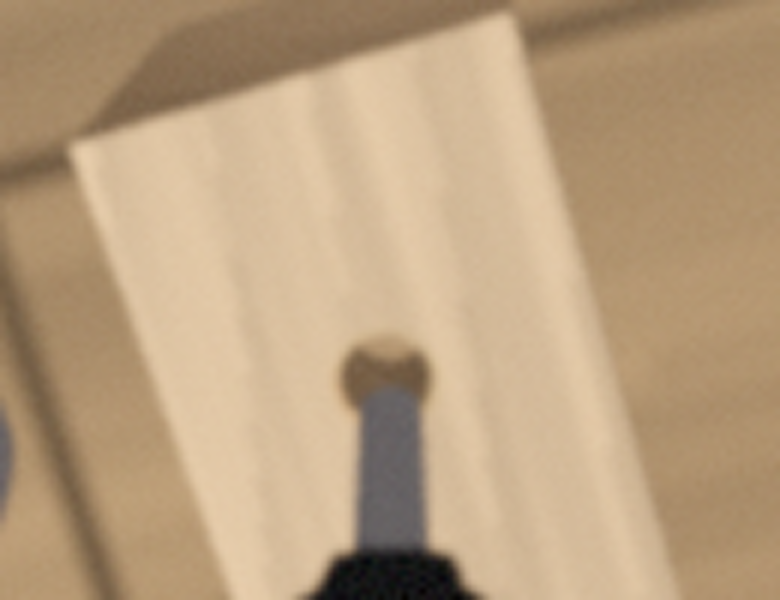

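View pics/s16.png

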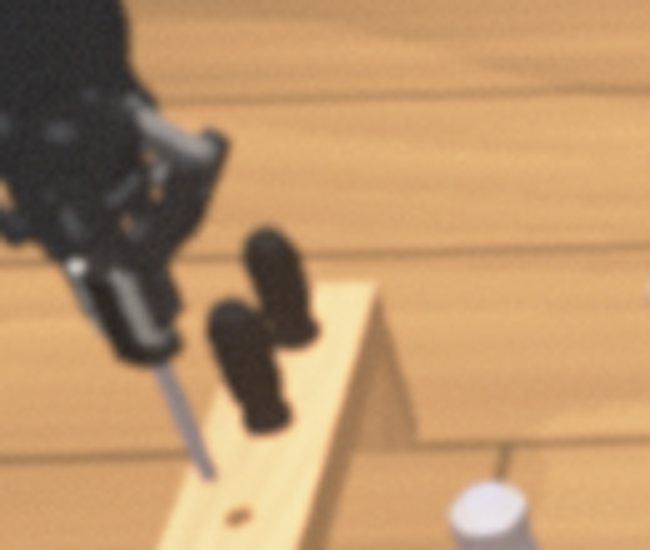

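```bash
python3 - <<'E'
from h import *
hole((284.5,212.5))
s=ctrl.get_state(); c=cams.camera("wrist"); R=np.array(s["tcp_rot"]);p=np.array(s["ee_pos"])
o,d=rays(c,[[285,214.2]],s); ot=R.T@(o-p); dt=R.T@d[0]; k=(.088-ot[2])/dt[2]; print("silh",ot+k*dt)
E
```

```text
hole vis [ 0.5895 -0.387   0.1   ]
t 33.85 tip [ 0.5937 -0.3894  0.126 ] above board mm 26.0 key axis [0.001 0.033] shift mm [-4.7 -1.2  0. ] Rz [ 0.002 -0.021] F [ 0.  -0.2 -0.4] w 0.0112
silh [0.00056364 0.00013038 0.088     ]
```

```bash
python3 -m crank '[[-0.001,-0.0003,0.003,0,1],[-0.002,-0.0004,0.005,0,1],[-0.001,0,0.005,0,1],[0,0,0.003,0,1],[0,0,0.001,0,1],[0,0,0,0,1],[0,0,0,0,1],[0,0,0,0,1]]';python3 - <<'E'
from h import *
hole(HW=(.5893,-.3868));c=cams.camera("wrist"); crop(c["image"],220,350,170,270,6,"pics/w17.png"); c=cams.camera("scene"); crop(c["image"],60,190,140,250,5,"pics/s17.png")
E
```

```text
time_s: 34.62
ee_pos: [0.5915, -0.3887, 0.1958]
tcp_rot: [[0.966, -0.26, 0.009], [-0.26, -0.965, 0.02], [0.003, -0.021, -1.0]]
force: [0.1, -0.1, -1.6]
grip_width: 0.0111
t 34.62 tip [ 0.59   -0.3868  0.1078] above board mm 7.8 key axis [0.002 0.033] shift mm [-0.7  0.2 -0. ] Rz [ 0.003 -0.021] F [ 0.1 -0.1 -1.6] w 0.0111
```

View pics/w17.png

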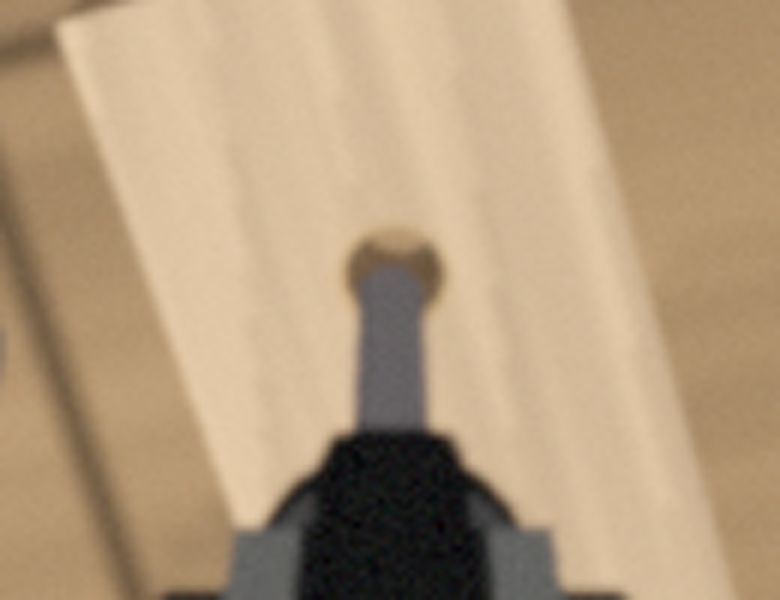

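View pics/s17.png

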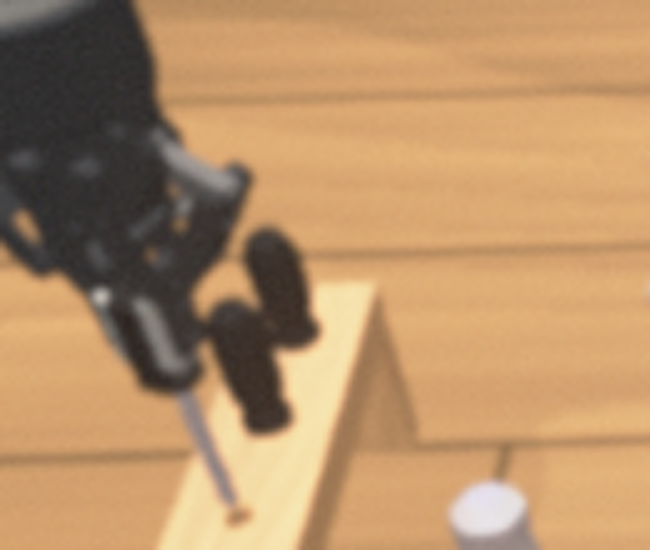

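```bash
python3 -m crank '[[-0.0005,0,0.002,0,1],[0,0,0.003,0,1],[0,0,0.003,0,1],[0,0,0.003,0,1],[0,0,0.003,0,1],[0,0,0.002,0,1],[0,0,0,0,1],[0,0,0,0,1]]';python3 - <<'E'
from h import *
hole(HW=(.5893,-.3868));c=cams.camera("wrist"); crop(c["image"],220,350,170,270,6,"pics/w18.png")
E
```

```text
time_s: 35.38
ee_pos: [0.5912, -0.3883, 0.1782]
tcp_rot: [[0.966, -0.26, 0.009], [-0.26, -0.965, 0.02], [0.004, -0.021, -1.0]]
force: [-0.5, -0.7, -1.4]
grip_width: 0.0108
t 35.38 tip [ 0.5898 -0.3864  0.0902] above board mm -9.8 key axis [0.002 0.033] shift mm [-0.4  0.5 -0. ] Rz [ 0.004 -0.021] F [-0.5 -0.7 -1.4] w 0.0108
```

View pics/w18.png

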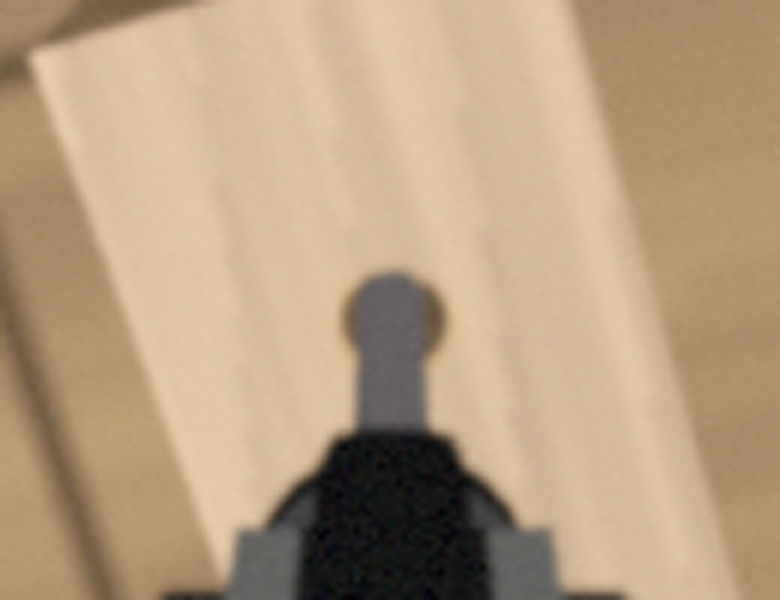

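```bash
python3 -m crank '[[0,0,0.003,0,1],[0,0,0.005,0,1],[0,0,0.006,0,1],[0,0,0.006,0,1],[0,0,0.004,0,1],[0,0,0.002,0,1],[0,0,0,0,1],[0,0,0,0,1]]';python3 - <<'E'
from h import *
hole(HW=(.5893,-.3868))
E
```

```text
time_s: 36.1
ee_pos: [0.5913, -0.3876, 0.1488]
tcp_rot: [[0.966, -0.26, 0.008], [-0.26, -0.965, 0.02], [0.003, -0.022, -1.0]]
force: [0.0, -0.3, -1.1]
grip_width: 0.0117
t 36.1 tip [ 0.5898 -0.3857  0.0608] above board mm -39.2 key axis [0.002 0.033] shift mm [-0.2  1.2 -0. ] Rz [ 0.003 -0.022] F [ 0.  -0.3 -1.1] w 0.0117
```

```bash
python3 -m crank '[[0,0,0.003,0,1],[0,0,0.005,0,1],[0,0,0.006,0,1],[0,0,0.005,0,1],[0,0,0.003,0,1],[0,0,0.002,0,1],[0,0,0,0,1],[0,0,0,0,1]]';python3 - <<'E'
from h import *
hole(HW=(.5893,-.3868))
E
```

```text
time_s: 36.77
ee_pos: [0.5916, -0.3871, 0.1223]
tcp_rot: [[0.966, -0.26, 0.009], [-0.26, -0.965, 0.02], [0.003, -0.021, -1.0]]
force: [-0.5, -0.3, -0.5]
grip_width: 0.0109
t 36.77 tip [ 0.5902 -0.3852  0.0343] above board mm -65.7 key axis [0.002 0.033] shift mm [-0.4  1.8 -0. ] Rz [ 0.003 -0.021] F [-0.5 -0.3 -0.5] w 0.0109
```

```bash
python3 -m crank '[[0,0,0.002,0,1],[0,0,0.002,0,1],[0,0,0.002,0,1],[0,0,0.001,0,1],[0,0,0.001,0,1],[0,0,0.001,0,1],[0,0,0.001,0,1],[0,0,0.001,0,1]]';python3 - <<'E'
from h import *
hole(HW=(.5893,-.3868))
c=cams.camera("wrist"); crop(c["image"],200,400,200,400,3,"pics/w19.png")
E
```

```text
time_s: 37.43
ee_pos: [0.5923, -0.3873, 0.113]
tcp_rot: [[0.966, -0.26, 0.01], [-0.26, -0.965, 0.019], [0.005, -0.021, -1.0]]
force: [-3.6, 1.8, 8.2]
grip_width: 0.0115
t 37.43 tip [ 0.591  -0.3855  0.025 ] above board mm -75.0 key axis [0.004 0.032] shift mm [-1.3  1.7 -0. ] Rz [ 0.005 -0.021] F [-3.6  1.8  8.2] w 0.0115
```

View pics/w19.png

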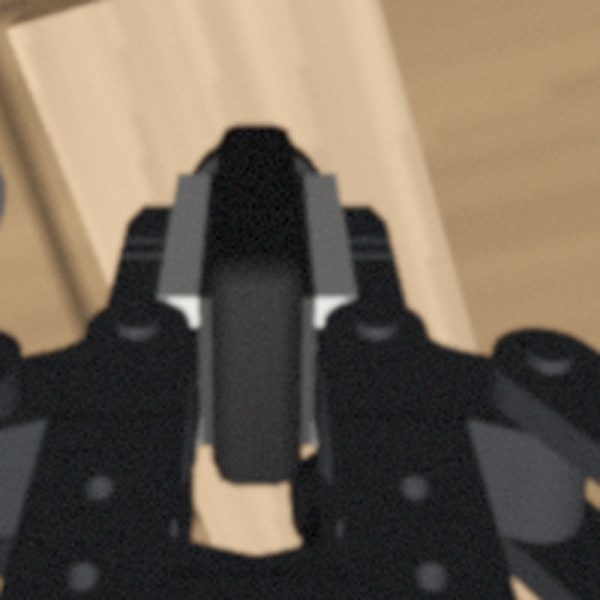

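```bash
python3 -m crank '[[0,0,0,0,1],[0,0,0,0,0.6],[0,0,0,0,0.5],[0,0,0,0,0.4],[0,0,0,0,0.2],[0,0,0,0,0],[0,0,0,0,-0.2],[0,0,0,0,-0.2]]';python3 - <<'E'
from h import *
hole(HW=(.5893,-.3868))
c=cams.camera("wrist"); crop(c["image"],200,400,200,400,3,"pics/w20.png")
E
```

```text
time_s: 38.15
ee_pos: [0.5928, -0.3876, 0.1135]
tcp_rot: [[0.965, -0.26, 0.012], [-0.26, -0.965, 0.018], [0.007, -0.021, -1.0]]
force: [0.7, -0.2, 0.2]
grip_width: 0.0514
t 38.15 tip [ 0.5916 -0.3858  0.0255] above board mm -74.5 key axis [0.005 0.031] shift mm [-2.   1.5 -0. ] Rz [ 0.007 -0.021] F [ 0.7 -0.2  0.2] w 0.0514
```

View pics/w20.png

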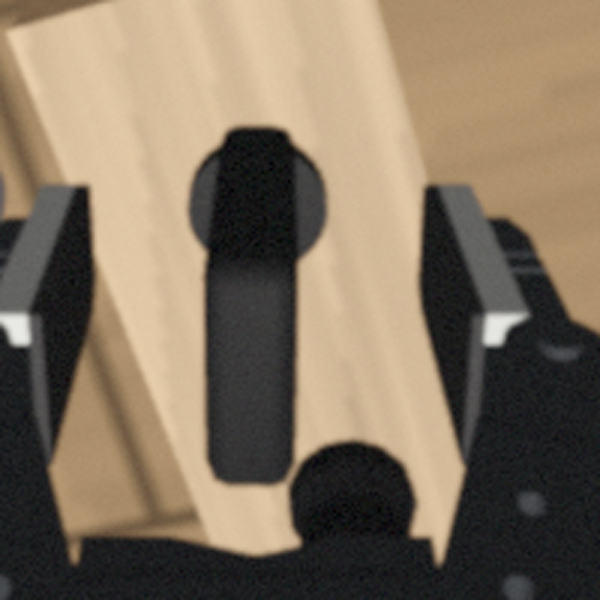

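Released: the key stands on its flange with the fingers clear on both sides. I'll rise straight up and check.

```bash
python3 -m crank '[[0,0,-0.006,0,-0.2],[0,0,-0.014,0,-0.2],[0,0,-0.022,0,-0.2],[0,0,-0.025,0,-0.2],[0,0,-0.025,0,-0.2],[0,0,-0.02,0,-0.2],[0,0,-0.012,0,-0.2],[0,0,-0.005,0,-0.2]]'; python3 -m crank '[[-0.004,0,-0.005,0,-0.2],[-0.012,0,-0.005,0,-0.2],[-0.02,0,-0.005,0,-0.2],[-0.02,0,0,0,-0.2],[-0.02,0,0,0,-0.2],[-0.012,0,0,0,-0.2],[-0.005,0,0,0,-0.2],[0,0,0,0,-0.2]]'; python3 - <<'E'
from h import *
for n in ("scene","top","wrist"):
    c=cams.camera(n); cv2.imwrite(f"pics/end_{n}.png",c["image"][:,:,::-1])
    if n=="scene": crop(c["image"],80,180,175,285,5,"pics/end_sz.png")
E
```

```text
time_s: 38.87
ee_pos: [0.5898, -0.3892, 0.248]
tcp_rot: [[0.966, -0.26, 0.007], [-0.26, -0.965, 0.021], [0.002, -0.022, -1.0]]
force: [0.3, -0.3, 0.0]
grip_width: 0.0514
time_s: 39.53
ee_pos: [0.4938, -0.3628, 0.2618]
tcp_rot: [[0.966, -0.26, 0.005], [-0.26, -0.965, 0.022], [-0.001, -0.023, -1.0]]
force: [0.5, 0.6, -0.4]
grip_width: 0.0508
```

View pics/end_scene.png

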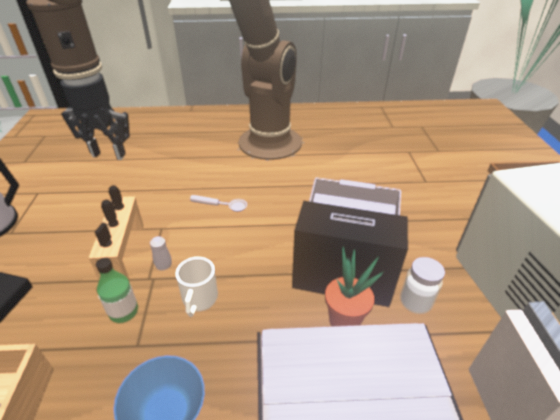

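View pics/end_top.png

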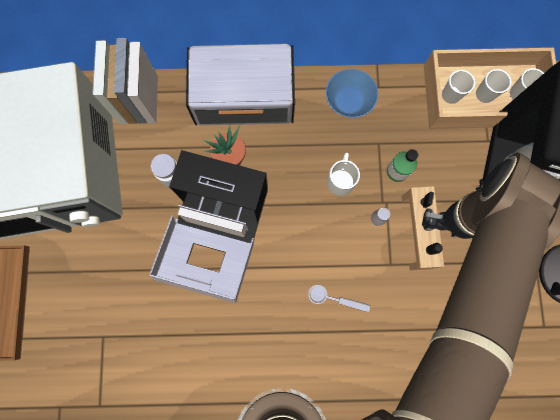

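View pics/end_sz.png

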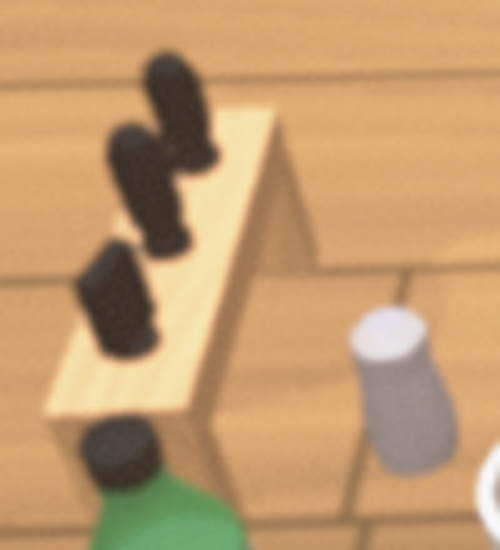

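View pics/end_wrist.png

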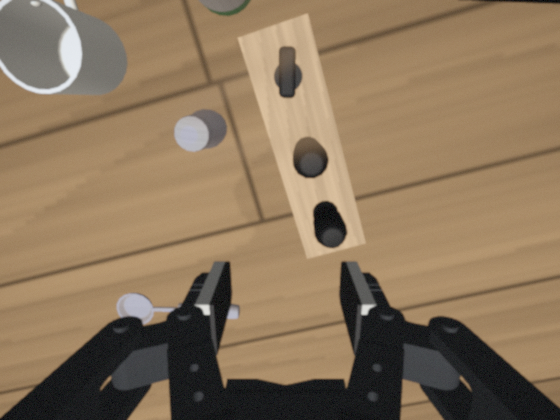

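The key stands upright, flange down, at wrist px (287,73) and scene px (103,236). The cover lies fully open at top px (205,260). The screwdrivers and bystanders sit at the same pixels as at the start, and the arm is clear.

```bash
python3 -c "
from bench import ctrl
print(ctrl.hand_in(), ctrl.get_state()['time_s'])"
```

```text
the job is handed in; nothing more can be done
the job is handed in; nothing more can be done
```

The dispenser is open and the key is back in its hole. I handed the job in at about 39.7 s of the 64 s allowed.

- **Finding the tab:** At +4.6 mm along the slot I felt the hard guard plate, at 37 mm depth and about 6 N, and backed off. I also used a wrist-camera view of the gap to choose the next spot, +17.5 mm. There the rod met the springy tab at about 41 mm.
- **Opening:** I pressed the tab to about 50 mm depth. The force readings there were about 7 N, and the cover fell fully open.
- **Returning the key:** I lowered it until the flange sat on the board (75 mm depth, 8 N reading), then let go and moved the arm away.

**Last checks:**
- The pictures show the cover lying fully forward and the key upright on its flange.
- Both screwdrivers and all the bystanders look to be where they started, judged by eye.
- The arm is touching nothing.

**What did not go smoothly:**
- The wrist drifted up to about 7° off vertical on fast moves. I corrected it before entering the slot, which cost about 11 s.
- The key was still leaning about 2° when it went into the hole. It looked upright on its flange after I let go.
- The key now stands turned about 26° about its own axis from how it started.
- Force was read only at the end of each call, so I did not see the peaks in between.

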